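Fit a bearing nest into its graded row

ROBOT

A 6-joint arm with a two-finger parallel gripper is mounted at the origin on the work surface. World frame = base frame: x ahead of the robot, y to its left, z up, the work surface at z = 0. Lengths are in m, angles in rad, forces in N, time in s.
With the tool pointing down it reaches from about 0.375 to 0.9 m from the base axis. Payload 3.1 kg.
Tool frame: the origin (TCP) lies at the very end of the fingers, on their centre line; the grasp point (between the pads) lies arm.tcp_to_grasp behind it (arm.tcp_to_grasp is the distance from the TCP to the grasp point, in m); z points along the fingers, y is the direction in which the jaws open and shut (so a half turn about z gives the same grasp; the last joint's range is limited). The gripper opens to 85 mm and grips with 20 to 120 N. Pads are 22 mm wide; open, the fingers measure 114 mm over their backs; the gripper's body (76 mm by 85 mm) begins 54 mm behind the grasp point. The pads swing forward as they close: fully open they stand 13 mm farther back than shut.
Start: joints at [-1.312, 0.527, 1.433, -0, 1.181, -0.178], TCP at [0.264, -0.566, 0.231] pointing down, gripper open.
Joint ranges: [-3.08, 3.08], [-0.75, 2.2], [0.22, 2.44], [-1.43, 4.57], [0, 2.65], [-2.85, 2.85]. Speed limits (rad/s): [2.79, 2.79, 3.14, 3.14, 3.14, 3.14].

INTERFACE

Orientations are given as a unit quaternion [x, y, z, w].
In Python, from plant import arm gives the robot as it stands.
- The arm moves only by the tool step_arm, never from a script. Its argument "steps" is one flat list of numbers, 7 for each row, row after row: the turn, a rotation vector about the world's x, y, z in rad, then the shift along the world's x, y, z in mm, then the closure, from 0 (fully open) to 1 (shut). In form: [rx, ry, rz, x, y, z, hand, rx, ry, rz, x, y, z, hand, ...]. A call has 1 to 20 rows; each row is the pose to reach, as a shift and turn from the pose measured when the call began; what a row does not reach only later rows make up. A row lasts 1/10 s, in which the tool goes at most 50 mm and 8.59 degrees, less where a joint would pass 70% of its speed; a pose out of reach is approached as far as the arm can. A call with a gripper value outside its range is refused whole. The fingers move at their own pace and stop on an object; the grip force is fixed at half the most. Time passes only in rows, so rows that repeat a pose let the fingers close. It gives the time, the measured TCP pose, the force and the opening at its end, in the units of the state.
- arm.get_obs(): the state, without advancing time (a new reading comes with each control period).
- arm.get_image(name): name is "scene" or "top" or "wrist"; returns (picture, depth): 420x560x3 uint8, blue, green, red; 420x560 float32, m along the optical axis (not along the pixel's ray), 0 where there is no reading.
- arm.get_calibration(name): a dict with "fov_y" (degrees; the focal length in pixels is half the picture's height over the tangent of half this angle, whatever the lens; pixels are square), "cx", "cy" (the principal point, pixels), "extrinsics" (4x4, takes a point from camera to world coordinates); the wrist camera has in their place "hand_eye" (4x4, takes a point from camera to tool coordinates, whose origin is the TCP and whose axes are the flange's). Camera axes: x right, y down, z forward; pixel columns grow to the right and rows downward; lengths in m; the calibration is good to about 2 mm. The wrist camera is an equidistant fisheye: a pixel r from the principal point sees the ray r / f radians off the axis. A picture is of the moment at which its call begins: read the wrist's pose just before it. get_calibration takes no time and is no camera call.
- arm.hand_in(): hands the job in, once; it reports no verdict.
The state is a dict: "time_s": time; "joint_positions": joint angles; "qvel": joint speeds; "joint_efforts": joint torques, N m; "tool_pos": TCP position; "tcp_rot": TCP orientation; "wrist_force": force on the tool from outside, world axes, zero at the start; "moment": the same for the moment, N m; "opening": opening from 0.0 (shut) to 1.0 (fully open).
Only numpy, scipy, OpenCV 4.12 (cv2) and the standard library are available. Lean on these libraries where they do the work, as an engineer would, in place of code of your own. Each camera call takes 0.05 s, during which the arm holds its last target.

TASK

Put the loose nest with the larger bearing into its place by size in the graded row: push the row apart there and set the nest fully down in the gap, upright and square with the others. Then gently close the row with the sliding stop until all nests touch and the sprung end plate gives a little (some 9 to 13 N of push), so that the row stays snug when let go. Never squeeze the row hard or lift its nests out, and leave the other loose nest and all else on the bench where it is.

Things in the scene. Friction and masses are not known exactly. Their poses are not given: they have to be found in the camera images.
- rack: Low aluminium rack fixed to the bench, with a row of five bearing nests along its y axis. Origin on the bench, under the row's centre line; x across the row, y along it from the sliding stop (-y) to the sprung end plate (+y), z up. Floor 62 mm wide, 30 mm above the bench, from y = -95 to +135 mm. Side lips lean outwards to 5 mm above the floor and centre the nests (about 2 mm play each side).
- rack_floor (a point): Point on the rack's floor, on the row's centre line, 30 mm above rack's origin; axes as the rack's. At the floor's +y end stands an end block, 46 mm high, with a sprung end plate (48 x 6 x 40 mm high) that yields toward +y by 6 N per mm, up to 6 mm; where it is clamped differs by up to 12 mm and is not measured. Gaps in the row at the start: up to 14 mm at the end plate, up to 4 mm elsewhere.
- endplate (a joint): Sprung end plate: how far it is pressed in toward +y (m); 0 at rest, as at the start; 6 N per mm. Too fine to read well from this noisy value: feel it.
- slide: Sliding stop at the row's -y end: dark steel plate 48 mm wide, 12 mm thick along the row, 40 mm high, ribs like the nests', black knob on top (22 mm across, to 56 mm above the floor). Origin on the rack floor under its centre; axes as the rack's. Slides along the row only, about 28 mm outwards (-y) from its start; 4 N friction holds it where it is left. Grip its ribs from above or push it.
- slide_mid (a point): Grip point of the sliding stop: between its ribs, 30 mm above the rack floor.
- nest1: Row nest next to the end plate, bearing 20 mm across. All nests: black block 48 mm (x) by 22 mm thick (y) by 40 mm high, about 0.1 kg, with a grip rib on each x side (56 mm over both ribs; rib 12 mm thick, 10 to 38 mm above the underside) and a steel bearing 14 mm thick, axis along y, centred at the block's top, its upper half showing. Origin: centre of the underside.
- nest2: Row nest, bearing 26 mm across, else as nest1. The row is graded: bearings of 20, 26, 32, (38 missing), 44, 50 mm from the end plate to the sliding stop.
- nest3: Row nest, bearing 32 mm across: neighbour of the missing place on the end plate's side. Origin at the centre of the underside.
- nest3_mid (a point): Centre point of nest3, 30 mm above its underside, between its ribs.
- nest4: Row nest, bearing 44 mm across: neighbour of the missing place on the sliding stop's side. Origin at the centre of the underside.
- nest4_mid (a point): Centre point of nest4, 30 mm above its underside, between its ribs.
- nest5: Row nest, bearing 50 mm across, next to the sliding stop.
- spare: The loose nest to put in the row, standing upright on the bench: bearing 38 mm across, else like the row's nests. Origin at the centre of the underside.
- spare_mid (a point): Centre point of the loose nest to be put in, 30 mm above its underside, between its ribs; axes as the nest's: x from rib to rib, y along the bearing's axis.
- odd: The other loose nest on the bench, with a smaller bearing (20 mm across): leave it alone.
- outer_ring: Bystander: plain steel ring 72 mm across, 18 mm high, on the bench.
- driver: Bystander: screwdriver lying on the bench.
- wrench: Bystander: spanner lying on the bench beyond the rack.
- plug: Bystander: steel plug 28 mm across, 35 mm high.
- oiler: Bystander: small white bottle 52 mm across, 110 mm high.
- starknob: Bystander: black star knob on the bench.
Mind the look-alikes: they are no part of the job. Leave any orange or purple look-alike of the nest2 alone.

How it is judged:
On the way, in this order (a step that is already met when the one before it is completed fails the run):
1. the row is pushed apart between nest3 and nest4 wide enough for the spare nest (over 23 mm) while the spare is still out of the row (horizontal distance between nest3 and nest4 above 0.045 m and horizontal distance between spare and nest3 above 0.05 m), for 0.2 s.
2. the spare nest stands fully down on the rack floor between nest3 and nest4 (x of spare_mid in the frame of rack_floor between -0.004 and 0.004 m and z of spare_mid in the frame of rack_floor between 0.027 and 0.0325 m and angle between spare's own z axis and vertical below 0.08 rad and angle between the y axis of spare and the y axis of rack, either way round below 0.1 rad and y of spare_mid in the frame of nest3_mid below -0.019 m and y of spare_mid in the frame of nest4_mid above 0.019 m), for 0.2 s.
At the end, for the whole second after the job is handed in: The spare nest is down on the rack floor (3 mm), within 4 mm of the row's centre line, upright (0.08 rad), square (0.1 rad), between nest3 and nest4; row nests stand upright in the rack; no gap over 1.5 mm; end plate pressed in over 0.3 mm (about 2 N); at rest (all of step 2 and angle between each of nest1, nest2, nest3, nest4, nest5's own z axis and vertical below 0.08 rad and z of nest1 in the frame of rack_floor between -0.003 and 0.0025 m and x of nest1 in the frame of rack_floor between -0.005 and 0.005 m and z of nest2 in the frame of rack_floor between -0.003 and 0.0025 m and x of nest2 in the frame of rack_floor between -0.005 and 0.005 m and z of nest3 in the frame of rack_floor between -0.003 and 0.0025 m and x of nest3 in the frame of rack_floor between -0.005 and 0.005 m and z of nest4 in the frame of rack_floor between -0.003 and 0.0025 m and x of nest4 in the frame of rack_floor between -0.005 and 0.005 m and z of nest5 in the frame of rack_floor between -0.003 and 0.0025 m and x of nest5 in the frame of rack_floor between -0.005 and 0.005 m and horizontal distance between nest1 and nest2 below 0.0235 m and horizontal distance between nest2 and nest3 below 0.0235 m and horizontal distance between nest3 and spare below 0.0235 m and horizontal distance between spare and nest4 below 0.0235 m and horizontal distance between nest4 and nest5 below 0.0235 m and value of joint endplate above 0.0003 m and linear speed of spare below 0.01 m/s); the robot touches nothing.
It fails at once if the sliding stop squeezes the row (nest5) with over 14 N (contact force between slide and nest5 above 14 N).
It fails at once if the spare nest is forced against a neighbour with over 25 N (contact force between spare and nest3 above 25 N or contact force between spare and nest4 above 25 N).
It fails at once if the other loose nest or a bystander is moved by over 20 mm (distance of any of odd, outer_ring, driver, wrench, plug, oiler, starknob from where it was at the start of the episode above 0.02 m).
It fails at once if a nest of the row is lifted out of the rack or tipped over (z of any of nest1, nest2, nest3, nest4, nest5 in the frame of rack_floor above 0.02 m or angle between any of nest1, nest2, nest3, nest4, nest5's own z axis and vertical above 0.5 rad).
It also fails if it takes over 72 s, if anything falls off the work surface, if the arm or the gripper's body presses on something with over 40 N, if the wrist force passes 120 N, or if a joint passes its speed limit or range.

## Working session

There is one attempt and no reset: what is moved stays moved. The work goes in short steps, Python scripts to look and compute and a tool call to move; the robot and the scene stay as the last step left them, time stands still between calls to the robot, and variables do not carry over. Pictures are saved under pics/ and viewed, and the job is handed in when it is done.

Besides the shell and the picture viewer there is one more tool, called after "Request:" in YAML: its name, and indented under it one key for each argument. step_arm: Moves the arm, as the interface text tells. Its arguments: {"type":"object","properties":{"steps":{"type":"array"}},"required":["steps"]}

```bash
mkdir -p pics; ls; python3 - <<'E'
from plant import arm
import cv2,numpy as np
print(arm.get_obs()); print(arm.tcp_to_grasp)
for n in ("scene","top","wrist"):
    c=arm.get_calibration(n); print(n,c)
for n in ("scene","top"):
    im,d=arm.get_image(n); cv2.imwrite(f"pics/{n}0.png",im); np.save(f"pics/{n}0d.npy",d)
E
```

```text
pics
{'time_s': 0.0, 'joint_positions': array([-1.31249113e+00,  5.28445124e-01,  1.43391994e+00, -5.97939676e-06,
        1.18141316e+00, -1.78489656e-01]), 'qvel': array([-1.15721519e-03, -1.50056768e-04, -5.27758331e-05, -1.66101981e-03,
        5.88826734e-04, -1.47222047e-03]), 'joint_efforts': array([ 1.50678297e-04, -4.42347729e+01, -1.78026742e+01, -1.84504352e-04,
        8.38697248e-03, -3.56645359e-06]), 'tool_pos': array([ 0.26424021, -0.56558947,  0.23034095]), 'tcp_rot': array([ 9.76245095e-01,  2.16666379e-01, -4.63614236e-05, -1.09180281e-03]), 'wrist_force': array([-0.27501115,  0.97919477,  0.89037676]), 'moment': array([-0.00011596, -0.06869105, -0.04786827]), 'opening': 0.9997245430390844}
0.0187
scene {'fov_y': 42.33745808285033, 'cx': 292.98510305272976, 'cy': 206.62708279206794, 'extrinsics': array([[-6.56217785e-01,  5.10434963e-01, -5.55728682e-01,
         1.18592140e+00],
       [ 7.54571397e-01,  4.43439100e-01, -4.83718691e-01,
         5.95724419e-01],
       [-4.75105743e-04, -7.36761775e-01, -6.76152247e-01,
         8.90413200e-01],
       [ 0.0000000
[... 153 characters left out ...]
'extrinsics': array([[ 0.02806839, -0.99220459,  0.12141753,  0.39439127],
       [-0.99945404, -0.02997426, -0.01389856,  0.01003898],
       [ 0.01742961, -0.12096113, -0.99250421,  1.17434878],
       [ 0.        ,  0.        ,  0.        ,  1.        ]])}
wrist {'fov_y': 65.70646984690485, 'cx': 277.53575148119086, 'cy': 208.26086148507727, 'hand_eye': array([[-5.31518036e-04, -9.62320488e-01, -2.71917259e-01,
         6.92610020e-02],
       [ 9.99999829e-01, -5.77628838e-04,  8.95350318e-05,
        -1.97382639e-03],
       [-2.43228646e-04, -2.71917165e-01,  9.62320631e-01,
        -1.43540398e-01],
       [ 0.00000000e+00,  0.00000000e+00,  0.00000000e+00,
         1.00000000e+00]])}
```

View pics/scene0.png

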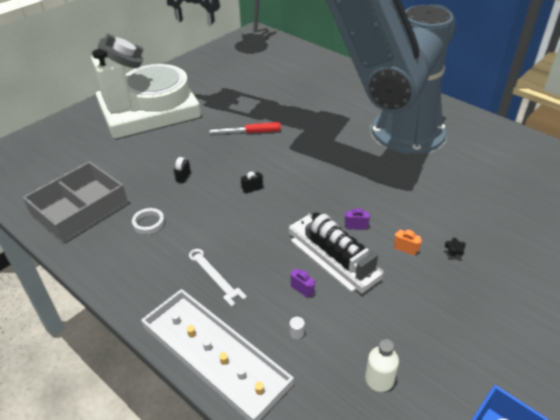

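View pics/top0.png

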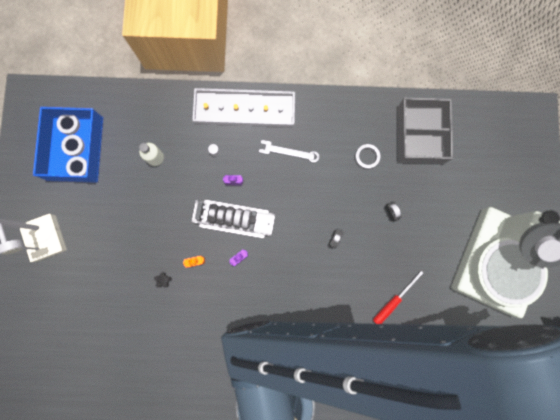

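The top view shows the rack at about (233,219) and two black loose nests at (393,211) and (336,238), which are (182,168) and (252,181) in the scene view. The purple and orange look-alikes sit at (233,180), (238,257) and (194,262). I'll crop in on the nests and the rack next.

```bash
cat > h.py <<'E'
import numpy as np, cv2
from plant import arm
def ray(name,u,v,T=None):
    c=arm.get_calibration(name)
    f=210/np.tan(np.radians(c['fov_y'])/2)
    E=c['extrinsics'] if name!='wrist' else T@c['hand_eye']
    p=np.array([(u-c['cx'])/f,(v-c['cy'])/f])
    if name=='wrist':
        r=np.hypot(*p); s=np.sinc(r/np.pi); d=np.array([p[0]*s,p[1]*s,np.cos(r)])
    else: d=np.array([p[0],p[1],1.])
    return E[:3,3],E[:3,:3]@d
def atz(name,u,v,z,T=None):
    o,d=ray(name,u,v,T); return o+d*(z-o[2])/d[2]
def cloud(name,D,T=None):
    v,u=np.mgrid[:420,:560].astype(float)
    c=arm.get_calibration(name); f=210/np.tan(np.radians(c['fov_y'])/2)
    E=c['extrinsics'] if name!='wrist' else T@c['hand_eye']
    x=(u-c['cx'])/f;y=(v-c['cy'])/f
    if name=='wrist':
        r=np.hypot(x,y); k=np.where(r>1e-9,np.tan(r)/np.maximum(r,1e-9),1); x=x*k;y=y*k
    P=np.stack([x*D,y*D,D],-1)@E[:3,:3].T+E[:3,3]
    P[D<=0]=np.nan
    return P
def pose(ob=None):
    from scipy.spatial.transform import Rotation as R
    ob=ob or arm.get_obs()
    T=np.eye(4);T[:3,:3]=R.from_quat(ob['tcp_rot']).as_matrix();T[:3,3]=ob['tool_pos'];return T
def crop(im,u0,u1,v0,v1,k,fn):
    cv2.imwrite(fn,cv2.resize(im[v0:v1,u0:u1],None,fx=k,fy=k,interpolation=cv2.INTER_CUBIC))
E
python3 - <<'E'
from h import *
s=cv2.imread('pics/scene0.png');t=cv2.imread('pics/top0.png')
a=cv2.resize(s[140:210,150:290],None,fx=5,fy=5,interpolation=cv2.INTER_CUBIC)
crop(s,150,290,140,210,5,'pics/c1.png')
crop(s,270,400,195,295,6,'pics/c2.png')
crop(t,180,420,180,280,3,'pics/c3.png')
for u,v in [(393,211),(336,238),(233,219)]: print(u,v,atz('top',u,v,.04))
for u,v in [(182,168),(252,181)]: print(u,v,atz('scene',u,v,.04))
P=cloud('top',np.load('pics/top0d.npy'))
for u,v in [(393,211),(336,238)]:
    q=P[v-14:v+15,u-14:u+15].reshape(-1,3); print(np.nanmax(q[:,2])); m=q[:,2]>.02; print(q[m].mean(0),m.sum(), np.sort(q[:,2])[-8:])
E
```

```text
393 211 [ 0.55444643 -0.32239219  0.04      ]
336 238 [ 0.47197111 -0.1590717   0.04      ]
233 219 [0.51753371 0.13557323 0.04      ]
182 168 [ 0.56160826 -0.31763967  0.04      ]
252 181 [ 0.48276158 -0.14913841  0.04      ]
0.06172553366760214
[ 0.55285133 -0.32155916  0.04406121] 180 [0.05989836 0.06047251 0.06105041 0.06122299 0.06172553        nan
        nan        nan]
0.05369310061725918
[ 0.47040223 -0.15776602  0.04069868] 157 [0.05166972 0.05178016 0.05282086 0.05297742 0.05334741 0.05337583
 0.0536931         nan]
```

View pics/c1.png

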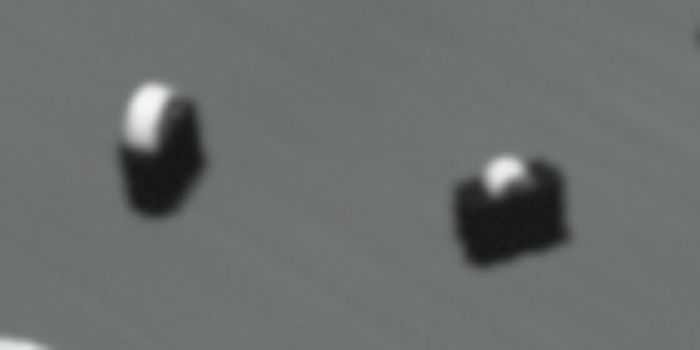

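View pics/c2.png

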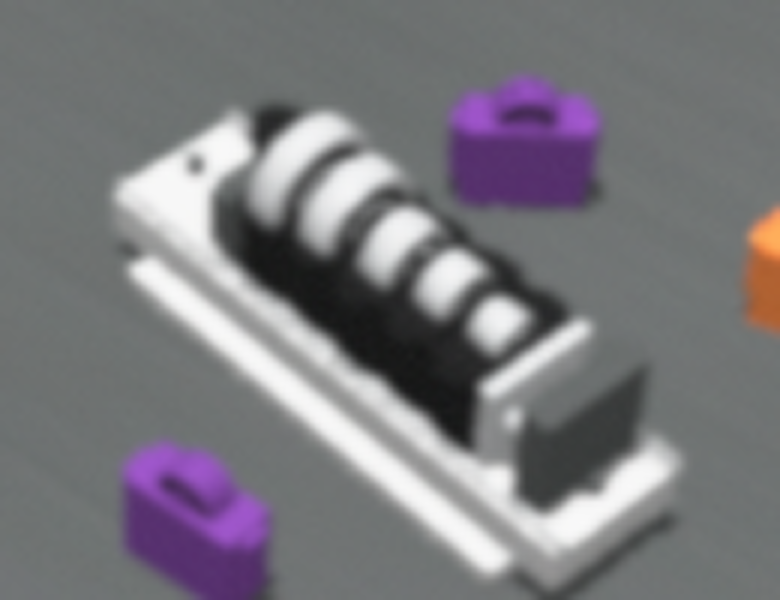

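View pics/c3.png

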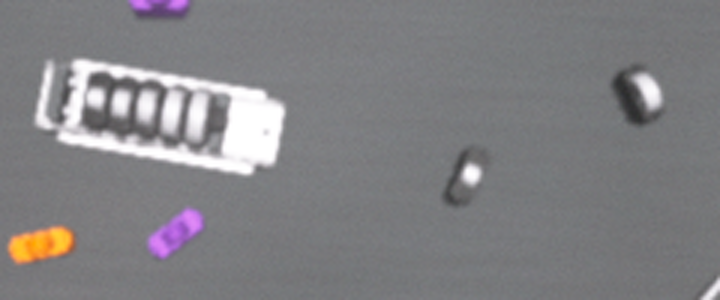

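```bash
python3 - <<'E'
from h import *
# rack lower/upper edges in c3 crop
f=lambda a,b,z: atz('top',180+a/3,180+b/3,z)
for p,q in [((62,138),(252,172)),((80,60),(268,96))]:
    A,B=f(*p,.033),f(*q,.033); d=A-B; print(A,B,np.degrees(np.arctan2(-d[0],d[1])))
P=cloud('top',np.load('pics/top0d.npy'))
q=P[195:245,190:280].reshape(-1,3); m=q[:,2]>.066; r=q[m]; print(r.mean(0), m.sum())
m=(q[:,2]>.052); r=q[m][:,:2]; c=r.mean(0); w,V=np.linalg.eigh(np.cov((r-c).T)); print(c,w**.5,V[:,1],np.degrees(np.arctan2(-V[0,1],V[1,1])))
E
```

```text
[0.49542849 0.22759564 0.033     ] [0.46834066 0.04582198 0.033     ] -8.475816473646995
[0.57102216 0.21435627 0.033     ] [0.54167008 0.03295678 0.033     ] -9.191309361394673
[0.52222159 0.14923799 0.07679992] 965
[0.52201483 0.15114748] [0.01538596 0.04827964] [0.15151571 0.98845485] -8.714774333555093
```

Request:
step_arm:
  steps: [0, 0, 0.1, 20, 45, 20, 0, 0, 0, 0.98, 256, 696, 20, 0, 0, 0, 0.98, 256, 696, 20, 0, 0, 0, 0.98, 256, 696, 20, 0, 0, 0, 0.98, 256, 696, 20, 0, 0, 0, 0.98, 256, 696, 20, 0, 0, 0, 0.98, 256, 696, 20, 0, 0, 0, 0.98, 256, 696, 20, 0, 0, 0, 0.98, 256, 696, 20, 0, 0, 0, 0.98, 256, 696, 20, 0, 0, 0, 0.98, 256, 696, 20, 0, 0, 0, 0.98, 256, 696, 20, 0, 0, 0, 0.98, 256, 696, 20, 0, 0, 0, 0.98, 256, 696, 20, 0, 0, 0, 0.98, 256, 696, 20, 0, 0, 0, 0.98, 256, 696, 20, 0, 0, 0, 0.98, 256, 696, 20, 0, 0, 0, 0.98, 256, 696, 20, 0, 0, 0, 0.98, 256, 696, 20, 0, 0, 0, 0.98, 256, 696, 20, 0]

```text
time_s: 2.1
tool_pos: [0.52, 0.129, 0.2505]
tcp_rot: [0.76, 0.65, -0.001, -0.001]
wrist_force: [0.4, 0.1, -0.6]
opening: 1.005
```

```bash
python3 - <<'E'
from h import *
T=pose(); np.save('pics/T1.npy',T); print(T)
im,d=arm.get_image('wrist'); cv2.imwrite('pics/w1.png',im); np.save('pics/w1d.npy',d)
E
```

```text
[[ 1.55552998e-01  9.87825092e-01 -2.20292897e-03  5.20036495e-01]
 [ 9.87827534e-01 -1.55552231e-01  5.16259325e-04  1.28998758e-01]
 [ 1.67303399e-04 -2.25641958e-03 -9.99997440e-01  2.50465464e-01]
 [ 0.00000000e+00  0.00000000e+00  0.00000000e+00  1.00000000e+00]]
```

View pics/w1.png

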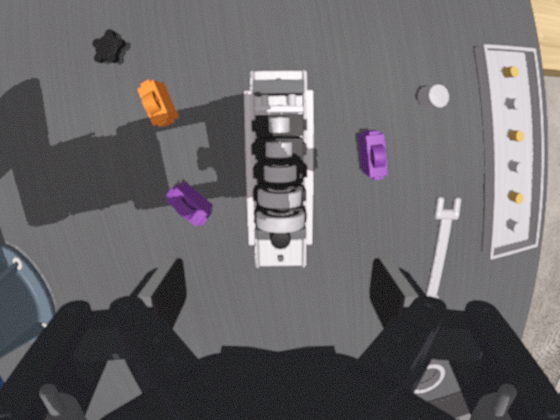

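```bash
python3 - <<'E'
from h import *
im=cv2.imread('pics/w1.png'); crop(im,225,335,60,275,2.7,'pics/w1c.png')
T=np.load('pics/T1.npy');d=np.load('pics/w1d.npy');P=cloud('wrist',d,T)
a=np.radians(-8.8); X=np.array([np.cos(a),np.sin(a)]);Y=np.array([-np.sin(a),np.cos(a)])
for v in range(70,266,4): 
    u=280; p=P[v,u]; print(v, np.round(p*1000,1), round((p[:2]-[.522,.15])@Y*1000,1))
E
```

```text
70 [541.8 257.2   0.8] 109.0
74 [540.3 248.3  30.8] 99.9
78 [539.4 243.1  36.7] 94.6
82 [537.8 234.1  77.4] 85.6
86 [537.2 230.3  77.3] 81.6
90 [536.6 226.3  77.9] 77.6
94 [536.2 223.4  64.6] 74.7
98 [536.  221.5  31.2] 72.8
102 [535.4 217.2  29.3] 68.4
106 [534.2 211.2  70.7] 62.3
110 [533.6 207.2  71.4] 58.3
114 [533.  203.3  69.9] 54.4
118 [532.3 199.4  79.7] 50.3
122 [531.7 195.5  80.1] 46.5
126 [531.1 191.8  81.5] 42.7
130 [530.5 187.9  81.3] 38.8
134 [529.9 183.6  70.8] 34.5
138 [529.3 179.7  69.9] 30.4
142 [528.7 176.2  77.2] 26.9
146 [528.1 173.   84.9] 23.7
150 [527.5 169.   82.5] 19.6
154 [526.9 165.3  83.7] 15.9
158 [526.2 159.9  71. ] 10.4
162 [525.5 156.   71.8] 6.5
166 [525.1 153.4  81. ] 3.8
170 [524.6 150.4  86.7] 0.8
174 [524.  146.6  87.2] -3.0
178 [523.4 142.7  86.7] -7.0
182 [522.8 138.7  85.9] -11.1
186 [521.7 131.7  70.9] -18.2
190 [521.3 129.1  78.1] -20.7
194 [521.1 128.2  91.5] -21.7
198 [520.5 124.7  93.2] -25.2
202 [519.9 120.7  92.7] -29.2
206 [519.3 116.8  92.6] -33.2
210 [517.8 106.3  69.6] -43.9
214 [517.7 105.9  82.8] -44.2
218 [517.4 104.6  92. ] -45.5
222 [516.9 101.7  95.6] -48.5
226 [516.4  98.   96.4] -52.3
230 [515.7  93.7  95.9] -56.6
234 [514.6  86.4  87. ] -64.0
238 [513.9  81.6  85.6] -68.8
242 [513.2  77.5  86.1] -73.0
246 [512.6  73.6  87.2] -76.9
250 [508.4  45.   30. ] -105.8
254 [507.8  41.3  33.6] -109.5
258 [507.3  37.9  37.6] -113.0
262 [506.   29.7  31.4] -121.3
```

View pics/w1c.png

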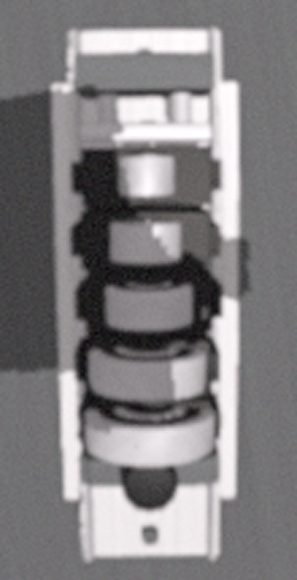

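```bash
cat > meas.py <<'E'
from h import *
def frame(yaw_deg,o):
    a=np.radians(yaw_deg); X=np.array([np.cos(a),np.sin(a)]);Y=np.array([-np.sin(a),np.cos(a)])
    return lambda P: np.stack([(P[...,:2]-o)@X,(P[...,:2]-o)@Y,P[...,2]],-1)*1000
E
python3 - <<'E'
from meas import *
T=np.load('pics/T1.npy');d=np.load('pics/w1d.npy');P=cloud('wrist',d,T)[:290,220:340]
for yaw in (-8.8,):
    F=frame(yaw,np.array([.522,.15])); Q=F(P).reshape(-1,3)
    m=(Q[:,2]>31)&(Q[:,2]<39)&(abs(Q[:,0])<55)&(Q[:,1]>-95)&(Q[:,1]<75)
    R=Q[m]; cs=[]
    for s in range(-90,70,10):
        r=R[abs(R[:,1]-s)<5]; 
        if len(r)>10: cs.append((s,r[:,0].min(),r[:,0].max())); print(s,np.round([*np.percentile(r[:,0],[1,99]),(r[:,0].min()+r[:,0].max())/2],1))
    c=np.array(cs); print('slope',np.degrees(np.polyfit(c[:,0],(c[:,1]+c[:,2])/2,1)[0]))
    m=(abs(Q[:,0])<6)&(Q[:,2]>50); R=Q[m]; R=R[np.argsort(-R[:,1])]
    h,e=np.histogram(R[:,1],np.arange(-90,110,1))
    for i in range(len(h)-1,-1,-1):
        r=R[(R[:,1]>=e[i])&(R[:,1]<e[i+1])]
        if len(r): print(int(e[i]),len(r),round(float(np.median(r[:,2])),1),end=' | ')
    print()
    # bearings x centre: nests' sides at z 60-75
    for s in (44,19,-4,-28,-51.5,-70):
        m=(abs(Q[:,1]-s)<7)&(Q[:,2]>62)&(abs(Q[:,0])<35); r=Q[m]; print(s,np.percentile(r[:,0],[1,99]).round(1))
E
```

```text
-90 [-26.5  32.7   2.7]
-50 [-27.2  32.9   2.9]
-20 [-28.5  32.3   1.6]
0 [-28.7  32.    1.6]
10 [-28.6  31.9   1.7]
30 [-28.2  30.9   1.7]
40 [-29.1  30.4   0.6]
50 [-28.7  31.6   1.3]
60 [-29.   31.5   1.2]
slope -0.6959862940448327
88 13 76.6 | 87 13 76.9 | 86 13 77.1 | 85 13 77.4 | 84 13 76.3 | 83 13 76.7 | 82 13 76.8 | 81 13 77.0 | 80 13 76.8 | 79 13 76.9 | 78 13 76.6 | 77 13 76.8 | 76 13 76.9 | 75 14 77.1 | 74 36 65.6 | 63 2 71.8 | 62 12 70.8 | 61 12 71.8 | 60 12 71.4 | 59 12 71.9 | 58 12 71.5 | 57 12 71.4 | 56 12 57.4 | 54 11 70.8 | 53 12 70.7 | 52 12 71.0 | 51 12 77.2 | 50 11 79.8 | 49 13 80.4 | 48 12 80.1 | 47 12 79.7 | 46 12 80.0 | 45 12 79.9 | 44 12 80.1 | 43 12 80.4 | 42 11 80.5 | 41 12 79.5 | 40 12 80.0 | 39 12 79.8 | 38 12 79.9 | 37 12 79.9 | 36 12 78.2 | 35 12 71.4 | 34 12 70.9 | 33 12 70.4 | 30 24 62.8 | 29 12 71.0 | 28 12 71.2 | 27 15 73.8 | 26 20 81.0 | 25 11 83.3 | 24 12 83.6 | 23 12 83.6 | 22 12 83.7 | 21 12 83.6 | 20 12 83.3 | 19 12 83.1 | 18 12 83.1 | 17 12 83.4 | 16 12 83.2 | 15 13 83.3 | 14 12 83.4 | 13 11 83.6 | 12 11 81.1 | 11 1 71.3 | 10 12 70.9 | 9 12 71.2
[... 500 characters left out ...]
1 | -33 12 92.2 | -34 10 92.3 | -35 13 92.5 | -36 9 92.2 | -42 2 70.2 | -43 12 71.3 | -44 31 73.3 | -45 58 83.9 | -46 30 92.9 | -47 12 95.7 | -48 12 95.3 | -49 11 95.4 | -50 12 95.3 | -51 13 95.5 | -52 12 95.8 | -53 12 95.7 | -54 10 95.5 | -55 13 95.2 | -56 11 95.1 | -57 14 95.3 | -58 7 95.3 | -59 14 95.1 | -60 1 94.4 | -63 9 87.5 | -64 11 87.1 | -65 13 87.2 | -66 8 86.9 | -67 13 86.8 | -68 9 86.7 | -69 12 86.8 | -70 14 87.3 | -71 8 87.1 | -72 12 87.3 | -73 11 87.8 | -74 12 87.0 | -75 11 87.2 | -76 8 87.2 | -77 9 86.8 | -78 11 86.6 | -79 13 86.9 | -80 6 87.2 | -81 5 86.5 | -82 1 85.5 | 
44 [-25.1  28.5]
19 [-26.4  28.6]
-4 [-24.9  29.9]
-28 [-26.2  29.3]
-51.5 [-24.7  29.7]
-70 [-25.2  30.2]
```

```bash
python3 - <<'E'
from h import *
im=cv2.imread('pics/w1.png'); im=cv2.convertScaleAbs(im,alpha=1.5,beta=20)
crop(im,120,440,240,420,2.4,'pics/w1d.png')
g=cv2.cvtColor(cv2.imread('pics/w1.png'),cv2.COLOR_BGR2GRAY)
for v in (270,280,290,300): print(v,[int(x) for x in g[v,140:200:3]],[int(x) for x in g[v,360:430:3]])
d=np.load('pics/w1d.npy')
for v in (270,280,290,300):
    a=np.where((d[v]>0)&(d[v]<.2))[0]; print(v,a.min() if len(a) else None,a, ) if v==280 else None
    if len(a): L=a[a<278];R=a[a>=278]; print(v,L.min(),L.max(),R.min(),R.max(),d[v,L.max()],d[v,R.min()])
E
```

```text
270 [114, 116, 121, 98, 60, 57, 114, 118, 120, 105, 30, 34, 32, 37, 25, 104, 115, 111, 120, 113] [111, 120, 114, 115, 54, 32, 28, 29, 30, 79, 118, 118, 114, 94, 38, 86, 112, 113, 114, 112, 119, 117, 116, 105]
280 [91, 46, 37, 100, 120, 118, 114, 85, 30, 29, 33, 24, 25, 25, 23, 76, 113, 109, 114, 114] [114, 114, 115, 103, 29, 29, 37, 30, 23, 33, 27, 59, 114, 119, 114, 114, 45, 30, 73, 118, 114, 114, 108, 132]
290 [54, 114, 113, 113, 115, 69, 39, 36, 27, 26, 23, 31, 23, 32, 38, 41, 111, 112, 111, 114] [112, 114, 114, 78, 29, 40, 28, 34, 28, 24, 37, 25, 38, 39, 106, 120, 117, 117, 81, 37, 33, 100, 105, 217]
300 [38, 113, 137, 137, 51, 30, 31, 15, 38, 24, 38, 32, 39, 36, 28, 77, 115, 113, 112, 111] [115, 116, 116, 104, 33, 35, 24, 25, 34, 36, 30, 28, 44, 26, 41, 121, 131, 133, 53, 37, 37, 40, 41, 37]
270 152 184 371 404 0.14254415 0.14264357
280 141 [141 142 143 144 145 146 147 148 149 150 151 152 153 154 155 156 157 158
 159 160 161 162 163 164 165 166 167 168 169 170 171 172 173 174 175 176
 177 178 179 180 181 182 183 184 371 372 373 374 375 376 377 378 379 380
 381 382 383 384 385 386 387 388 389 390 391 392 393 394 395 396 397 398
 399 400 401 402 403 404 405 406 407 408 409 410 411 412 413 414]
280 141 184 371 414 0.14440316 0.14222884
290 133 186 369 422 0.14370729 0.1440502
300 74 185 370 481 0.14272362 0.14353447
```

View pics/w1d.png

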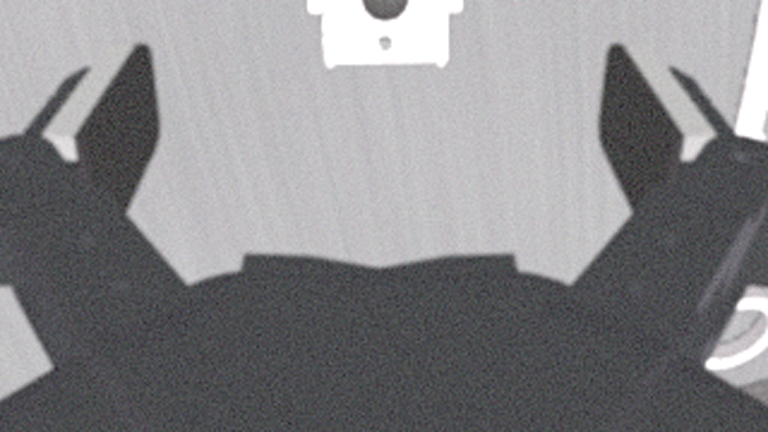

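```bash
python3 - <<'E'
from h import *
d=np.load('pics/w1d.npy');P=cloud('wrist',d,np.eye(4))
q=P.reshape(-1,3); m=(d.ravel()>0)&(d.ravel()<.18)&(abs(q[:,1])<.075); q=q[m]*1000
for z0 in range(-60,5,5):
    r=q[(q[:,2]>=z0)&(q[:,2]<z0+5)]
    for s in (-1,1):
        k=r[r[:,1]*s>0]
        if len(k)>5: print(z0,s,np.percentile(k[:,0],[1,99]).round(1),np.percentile(k[:,1],[1,99]).round(1),len(k))
E
```

```text
-60 -1 [ 8.1 15.9] [-68.5 -43.9] 301
-60 1 [ 7.9 15.8] [42.3 65.5] 312
-55 -1 [ 4.  14.2] [-53.4 -43. ] 292
-55 1 [ 4.  14.1] [41.4 52.1] 302
-50 -1 [ 0.6 13.5] [-55.6 -42.9] 274
-50 1 [ 0.2 13.6] [41.4 53.7] 266
-45 -1 [-6.7 13.4] [-56.8 -42.9] 351
-45 1 [-7.2 13.3] [41.4 55.2] 352
-40 -1 [-8.7 13.5] [-56.9 -43. ] 376
-40 1 [-8.8 13.4] [41.5 55.2] 371
-35 -1 [-8.7 13.3] [-56.6 -43. ] 325
-35 1 [-8.6 13.3] [41.4 55.2] 325
-30 -1 [-8.9 13.3] [-56.8 -43. ] 303
-30 1 [-8.5 13.4] [41.4 55.3] 299
-25 -1 [-8.6 13.4] [-55.6 -43. ] 254
-25 1 [-8.9 13.3] [41.4 54.4] 267
-20 -1 [-8.6 13.3] [-49.2 -43.1] 172
-20 1 [-8.8 13.2] [41.4 48.1] 173
-15 -1 [-5.7  9. ] [-44.2 -43.3] 17
-15 1 [-3.1 10.3] [41.8 42.3] 16
```

```bash
python3 - <<'E'
from h import *
d=np.load('pics/w1d.npy');P=cloud('wrist',d,np.eye(4))*1000
for v in (270,285): print(v,P[v,[183,184,371,372]].round(1), d[v,[183,184,371,372]],P[v,[175,178,181]].round(1),P[v,[374,377,380]].round(1))
c=arm.get_calibration('wrist'); print(c['hand_eye'],c['cx'])
E
```

```text
270 [[  5.7 -43.4 -15.8]
 [  4.8 -43.5 -14. ]
 [  4.7  41.9 -13.9]
 [  5.3  42.  -15.1]] [0.14060675 0.14254415 0.14264357 0.14138141] [[ 10.8 -43.5 -26.1]
 [  9.  -43.4 -22.5]
 [  7.  -43.4 -18.5]] [[  7.   41.8 -18.6]
 [  8.7  42.  -22. ]
 [ 10.8  41.9 -26.2]]
285 [[ -0.8 -43.6 -18.1]
 [ -1.3 -43.4 -17.2]
 [ -1.5  41.8 -17. ]
 [ -0.4  41.7 -18.8]] [0.14020179 0.14111951 0.14139639 0.13935106] [[  4.2 -44.  -27.2]
 [  1.6 -44.4 -22.6]
 [  0.6 -43.6 -20.6]] [[  0.4  42.1 -20.4]
 [  2.8  42.  -24.6]
 [  4.8  42.1 -28.3]]
[[-5.31726402e-04 -9.62323473e-01 -2.71906694e-01  7.06889531e-02]
 [ 9.99999824e-01 -4.40148652e-04 -3.97786930e-04 -7.14067596e-04]
 [ 2.63120335e-04 -2.71906858e-01  9.62323538e-01 -1.43542867e-01]
 [ 0.00000000e+00  0.00000000e+00  0.00000000e+00  1.00000000e+00]] 277.53575148119086
```

```bash
python3 - <<'E'
from h import *
for n,k in (('wrist','hand_eye'),('top','extrinsics')):
    print(n)
    for i in range(5): print(arm.get_calibration(n)[k][:3,3]*1000)
E
```

```text
wrist
[  70.68895314   -0.7140676  -143.54286674]
[  70.68895314   -0.7140676  -143.54286674]
[  70.68895314   -0.7140676  -143.54286674]
[  70.68895314   -0.7140676  -143.54286674]
[  70.68895314   -0.7140676  -143.54286674]
top
[ 394.39126632   10.03897654 1174.34878073]
[ 394.39126632   10.03897654 1174.34878073]
[ 394.39126632   10.03897654 1174.34878073]
[ 394.39126632   10.03897654 1174.34878073]
[ 394.39126632   10.03897654 1174.34878073]
```

```bash
python3 - <<'E'
from h import *
for n,k in (('wrist','hand_eye'),('top','extrinsics')):
    print(arm.get_calibration(n)[k][:3,3]*1000)
print(arm.get_obs()['time_s'])
E
```

```text
[  70.68895314   -0.7140676  -143.54286674]
[ 394.39126632   10.03897654 1174.34878073]
2.15
```

Request:
step_arm:
  steps: [0, 0, 0.011, 0, -10.7, -40, 0, 0, 0, 0.011, 0, -10.7, -80, 0, 0, 0, 0.011, 0, -10.7, -120, 0, 0, 0, 0.011, 0, -10.7, -140, 0, 0, 0, 0.011, 0, -10.7, -140, 0]

```text
time_s: 2.65
tool_pos: [0.5179, 0.1176, 0.1078]
tcp_rot: [0.757, 0.653, -0.003, -0.003]
wrist_force: [-0.8, -0.7, 0.3]
opening: 0.999
```

```bash
python3 - <<'E'
from h import *
T=pose(); np.save('pics/T2.npy',T); print(T[:3,3])
im,d=arm.get_image('wrist'); cv2.imwrite('pics/w2.png',im); np.save('pics/w2d.npy',d)
E
```

```text
[0.51785592 0.11762704 0.10781553]
```

View pics/w2.png

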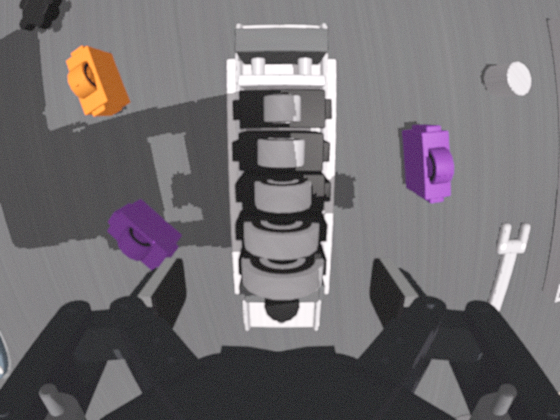

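```bash
cat > rowm.py <<'E'
from meas import *
import sys
def fingerbias(d):
    P=cloud('wrist',d,np.eye(4))*1000
    q=P.reshape(-1,3); dd=d.ravel(); m=(dd>0)&(dd<.18)&(abs(q[:,1])<75)&(q[:,2]>-40)&(q[:,2]<-24); q=q[m]
    L=q[q[:,1]<0];R=q[q[:,1]>0]
    bx=np.mean([np.percentile(k[:,0],[1,99]).mean() for k in (L,R)])
    by=(np.percentile(L[:,1],99)+np.percentile(R[:,1],1))/2
    return bx,by
def row(n):
    T=np.load(f'pics/T{n}.npy');d=np.load(f'pics/w{n}d.npy')
    b=fingerbias(d); print('bias',np.round(b,2))
    P=cloud('wrist',d,np.eye(4)); Q=P[:330].reshape(-1,3)*1000
    Q=Q-[b[0],b[1],0]
    # to world-level frame aligned with tool heading: z up
    W=Q/1000@T[:3,:3].T+T[:3,3]
    z=W[:,2]*1000
    m=(abs(Q[:,1])<45)&(z>31)&(z<39)&~((abs(Q[:,0])<20)&(abs(Q[:,1])>38))
    s=Q[m]; 
    for a in range(-60,160,15):
        r=s[abs(s[:,0]-a)<7.5]
        if len(r)>20: print('lip',a,np.percentile(r[:,1],[1,99]).round(1),np.percentile(r[:,1],[1,99]).mean().round(2))
    return Q,z,T
if __name__=='__main__':
    Q,z,T=row(sys.argv[1])
    m=(abs(Q[:,1])<7)&(z>50); h=Q[m]; hz=z[m]
    e=np.arange(-80,140)
    out=[]
    for a in e[::-1]:
        k=(h[:,0]>=a)&(h[:,0]<a+1)
        if k.sum()>2: out.append(f'{a}:{np.median(hz[k]):.0f}')
    print(' '.join(out))
E
python3 rowm.py 2
```

```text
bias [ 2.31 -0.78]
lip 0 [-28.1  33.6] 2.78
lip 15 [-27.9  33.4] 2.77
lip 30 [-27.9  32.4] 2.27
lip 60 [-28.   33.3] 2.63
lip 90 [-27.8  33.1] 2.67
lip 105 [-27.7  32.4] 2.38
lip 135 [-26.6  31.5] 2.44
119:76 118:77 117:77 116:77 115:77 114:77 113:77 112:77 111:77 110:77 109:77 108:77 107:77 106:77 105:67 104:70 92:71 91:71 90:71 89:71 88:72 87:64 85:70 84:71 83:71 82:71 81:76 80:80 79:80 78:80 77:80 76:80 75:80 74:80 73:80 72:80 71:80 70:80 69:80 68:80 67:79 66:74 65:71 64:71 63:71 61:64 60:71 59:71 58:71 57:77 56:83 55:83 54:83 53:83 52:83 51:83 50:83 49:83 48:83 47:83 46:83 45:83 44:83 43:83 42:81 41:72 40:71 39:71 37:66 36:71 35:71 34:74 33:82 32:86 31:86 30:86 29:86 28:86 27:86 26:86 25:86 24:86 23:86 22:86 21:87 20:86 19:86 13:69 12:69 11:71 10:72 9:82 8:90 7:92 6:92 5:92 4:92 3:92 2:92 1:92 0:92 -1:92 -2:92 -3:92 -4:92 -5:92 -13:78 -14:80 -15:90 -16:95 -17:95 -18:95 -19:95 -20:95 -21:95 -22:95 -23:95 -24:95 -25:95 -26:95 -27:95 -28:95 -29:94 -33:87 -34:87 -35:87 -36:87 -37:87 -38:87 -39:87 -40:87 -41:87 -42:87 -43:87 -44:87 -45:87 -46:87 -47:87 -48:87 -49:87 -50:87 -51:86
```

Request:
step_arm:
  steps: [0, 0, 0, 2.7, 1.4, -20, 0, 0, 0, 0, 2.7, 1.4, -40, 0, 0, 0, 0, 2.7, 1.4, -55, 0, 0, 0, 0, 2.7, 1.4, -63, 0, 0, 0, 0, 2.7, 1.4, -63, 0, 0, 0, 0, 2.7, 1.4, -63, 0]

```text
time_s: 3.3
tool_pos: [0.523, 0.1191, 0.0477]
tcp_rot: [0.757, 0.654, -0.001, -0.001]
wrist_force: [0.9, -0.3, -0.5]
opening: 1.001
```

```bash
python3 - <<'E'
from h import *
o=arm.get_obs(); print(o['tool_pos'],o['tcp_rot'],o['qvel'].round(4),o['wrist_force'])
T=pose(); np.save('pics/T3.npy',T)
im,d=arm.get_image('wrist'); cv2.imwrite('pics/w3.png',im); np.save('pics/w3d.npy',d)
o=arm.get_obs(); print(o['tool_pos'])
E
python3 rowm.py 3
```

```text
[0.52303054 0.11914191 0.04770161] [ 0.75688514  0.65354629 -0.00091542 -0.00113877] [ 0.001  -0.0046 -0.0014  0.0002 -0.0017 -0.0002] [ 0.88938385 -0.30086807 -0.45482169]
[0.52308905 0.11916609 0.04778256]
bias [49.63 -0.06]
lip 15 [-32.9  26.4] -3.27
lip 45 [-34.2  26.4] -3.92
lip 60 [-33.   26.3] -3.39
65:76 64:77 63:77 62:77 61:77 60:77 59:77 58:77 57:77 56:75 55:66 54:56 53:55 52:55 51:55 50:55 49:54 48:55 47:54 43:71 42:71 41:71 40:71 39:71 38:71 37:65 35:71 34:71 33:71 32:72 31:79 30:80 29:80 28:80 27:80 26:80 25:80 24:80 23:80 22:79 21:80 20:80 19:80 18:80 17:78 16:71 15:71 14:71 13:71 11:63 10:71 9:71 8:75 7:81 6:83 5:83 4:83 3:83 2:83 1:83 0:83 -1:83 -2:83 -3:83 -4:83 -5:83 -6:83 -7:82 -9:71 -10:71 -11:71 -12:69 -13:69 -14:71 -15:72 -16:78 -17:85 -18:86 -19:86 -20:86 -21:86 -22:86 -23:86 -24:86 -25:86 -26:86 -27:86 -28:86 -29:86 -30:86 -37:71 -38:71 -39:71 -40:77 -41:86 -42:91 -43:92 -44:92 -45:92 -46:92 -47:92 -48:92 -49:92 -50:92 -51:92 -52:92 -53:92 -54:92 -55:91 -64:79
```

View pics/w3.png

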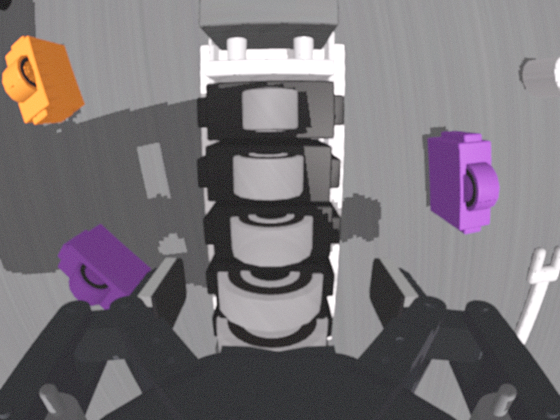

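Request:
step_arm:
  steps: [0, 0, 0, -2.6, 0.4, -3, 0, 0, 0, 0, -2.6, 0.4, -3, 0, 0, 0, 0, -2.6, 0.4, -3, 0]

```text
time_s: 3.65
tool_pos: [0.5205, 0.1196, 0.0451]
tcp_rot: [0.757, 0.654, -0.001, -0.001]
wrist_force: [0.3, -0.0, -0.4]
opening: 1.001
```

Request:
step_arm:
  steps: [0, 0, 0, 0, 0, 0, 1, 0, 0, 0, 0, 0, 0, 1, 0, 0, 0, 0, 0, 0, 1, 0, 0, 0, 0, 0, 0, 1, 0, 0, 0, 0, 0, 0, 1, 0, 0, 0, 0, 0, 0, 1, 0, 0, 0, 0, 0, 0, 1, 0, 0, 0, 0, 0, 0, 1]

```text
time_s: 4.45
tool_pos: [0.5206, 0.1197, 0.0456]
tcp_rot: [0.757, 0.654, -0.0, -0.001]
wrist_force: [-1.6, -0.3, 5.5]
opening: 0.638
```

Request:
step_arm:
  steps: [0, 0, 0, -0.3, -2, 0, 1, 0, 0, 0, -0.6, -4, 0, 1, 0, 0, 0, -0.9, -6, 0, 1, 0, 0, 0, -1.2, -8, 0, 1, 0, 0, 0, -1.5, -10, 0, 1]

```text
time_s: 4.95
tool_pos: [0.5195, 0.1108, 0.0457]
tcp_rot: [0.757, 0.653, 0.001, -0.001]
wrist_force: [1.3, 6.7, 2.1]
opening: 0.636
```

Request:
step_arm:
  steps: [0, 0, 0, -0.3, -2, 0, 1, 0, 0, 0, -0.6, -4, 0, 1, 0, 0, 0, -0.9, -6, 0, 1, 0, 0, 0, -1.2, -8, 0, 1, 0, 0, 0, -1.5, -10, 0, 1, 0, 0, 0, -1.8, -12, 0, 1, 0, 0, 0, -2.1, -14, 0, 1, 0, 0, 0, -2.4, -16, 0, 1, 0, 0, 0, -2.6, -17, 0, 1, 0, 0, 0, -2.6, -17, 0, 1]

```text
time_s: 5.95
tool_pos: [0.5173, 0.0947, 0.0456]
tcp_rot: [0.758, 0.653, 0.001, -0.001]
wrist_force: [0.8, 5.8, 1.6]
opening: 0.635
```

Request:
step_arm:
  steps: [0, 0, 0, 0, 0, 0, 0.6, 0, 0, 0, 0, 0, 0, 0.3, 0, 0, 0, 0, 0, 0, 0, 0, 0, 0, 0, 0, 0, 0, 0, 0, 0, 0, 0, 0, 0, 0, 0, 0, 0, 0, 0, 0, 0, 0, 0, 0, 0, 25, 0, 0, 0, 0, 0, 0, 62, 0, 0, 0, 0, 0, 0, 62, 0, 0, 0, 0, 0, 0, 62, 0]

```text
time_s: 6.95
tool_pos: [0.5177, 0.0947, 0.1084]
tcp_rot: [0.758, 0.653, 0.002, -0.001]
wrist_force: [-0.1, 0.0, -0.4]
opening: 1.002
```

```bash
sed -i 's/b=fingerbias(d); print/b=(2.31,-0.78); print/' rowm.py; python3 - <<'E'
from h import *
T=pose(); np.save('pics/T4.npy',T); print(T[:3,3],arm.get_obs()['wrist_force'])
im,d=arm.get_image('wrist'); cv2.imwrite('pics/w4.png',im); np.save('pics/w4d.npy',d)
E
python3 rowm.py 4
```

```text
[0.51774758 0.09465385 0.1083837 ] [-0.06458048  0.01597531 -0.41204107]
bias [ 2.31 -0.78]
lip 0 [-31.8  29. ] -1.43
lip 15 [-30.9  28. ] -1.41
lip 30 [-31.4  28.6] -1.42
lip 60 [-32.2  28.6] -1.84
lip 90 [-31.9  28.5] -1.67
lip 120 [-32.   28.6] -1.7
lip 135 [-32.1  28.1] -2.0
135:76 134:77 133:77 132:77 131:77 130:77 129:77 128:70 127:64 115:71 114:71 113:71 112:71 111:71 110:71 109:64 107:70 106:71 105:72 104:76 103:79 102:80 101:80 100:80 99:80 98:80 97:80 96:80 95:80 94:80 93:80 92:80 91:80 90:80 89:78 88:72 87:71 86:71 85:61 83:70 82:71 81:71 80:77 79:83 78:83 77:83 76:83 75:83 74:83 73:83 72:83 71:83 70:83 69:83 68:83 67:83 66:83 65:81 64:74 63:71 62:71 60:63 59:71 58:71 57:71 56:79 55:86 54:86 53:86 52:86 51:86 50:86 49:86 48:86 47:86 46:86 45:86 44:86 43:86 42:86 39:71 38:70 10:62 9:71 8:71 7:77 6:88 5:92 4:92 3:92 2:93 1:92 0:92 -1:92 -2:92 -3:92 -4:92 -5:92 -6:92 -7:92 -8:92 -14:79 -15:83 -16:91 -17:95 -18:95 -19:95 -20:95 -21:95 -22:95 -23:95 -24:95 -25:95 -26:96 -27:95 -28:95 -29:95 -34:88 -35:87 -36:87 -37:87 -38:87 -39:87 -40:87 -41:87 -42:87 -43:87 -44:87 -45:87 -46:87 -47:87 -48:87 -49:87 -50:87 -51:86
```

View pics/w4.png

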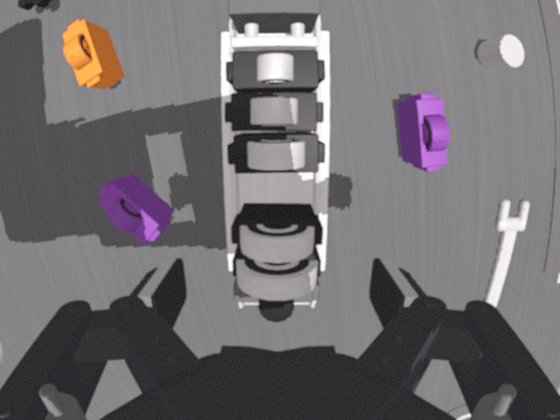

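```bash
python3 - <<'E'
from h import *
P=cloud('top',np.load('pics/top0d.npy'))
q=P[197:226,379:408].reshape(-1,3); m=(q[:,2]>.033); r=q[m][:,:2]; c=r.mean(0); w,V=np.linalg.eigh(np.cov((r-c).T)); print(c,w**.5*1000,V,np.degrees(np.arctan2(V[1,1],V[0,1])))
E
```

```text
[ 0.55356499 -0.32230741] [ 5.89547595 14.86121903] [[ 0.42729702 -0.90411131]
 [-0.90411131 -0.42729702]] -154.7038558957844
```

Request:
step_arm:
  steps: [0, 0, 0, 0, 0, 45, 0, 0, 0, 0.05, 2, -20, 90, 0, 0, 0, 0.6, 36, -417, 142, 0, 0, 0, 0.6, 36, -417, 142, 0, 0, 0, 0.6, 36, -417, 142, 0, 0, 0, 0.6, 36, -417, 142, 0, 0, 0, 0.6, 36, -417, 142, 0, 0, 0, 0.6, 36, -417, 142, 0, 0, 0, 0.6, 36, -417, 142, 0, 0, 0, 0.6, 36, -417, 142, 0, 0, 0, 0.6, 36, -417, 142, 0, 0, 0, 0.6, 36, -417, 142, 0, 0, 0, 0.6, 36, -417, 142, 0, 0, 0, 0.6, 36, -417, 142, 0]

```text
time_s: 8.4
tool_pos: [0.5524, -0.3197, 0.2485]
tcp_rot: [0.53, 0.848, 0.001, -0.004]
wrist_force: [0.4, -0.4, 0.3]
opening: 0.998
```

```bash
python3 - <<'E'
from h import *
from rowm import fingerbias
T=pose(); np.save('pics/T5.npy',T); print(T[:3,3],arm.get_obs()['wrist_force'])
im,d=arm.get_image('wrist'); cv2.imwrite('pics/w5.png',im); np.save('pics/w5d.npy',d)
b=fingerbias(d); print('bias',b,arm.get_calibration('wrist')['hand_eye'][:3,3])
Q=cloud('wrist',d,np.eye(4)).reshape(-1,3)*1000-[b[0],b[1],0]
z=(Q/1000@T[:3,:3].T+T[:3,3])[:,2]*1000
m=(abs(Q[:,0])<60)&(abs(Q[:,1])<60)&(z>35)&(z<70); r=Q[m]
print(len(r)); zz=z[m]; print(np.percentile(zz,[50,90,99]))
k=zz<43; rr=r[k][:,:2].astype(np.float32); box=cv2.minAreaRect(rr); print(box)
k=zz>48; rr=r[k][:,:2]; print('bearing',rr.mean(0),cv2.minAreaRect(rr.astype(np.float32)))
E
```

```text
[ 0.55239799 -0.31965929  0.24846149] [ 0.43429397 -0.37092132  0.33047774]
bias (np.float64(2.434665851185258), np.float64(0.3968175020742102)) [ 0.0707609   0.00050108 -0.14353249]
953
[47.95023686 59.21902406 60.70163391]
((-9.833701133728027, 0.9886932373046875), (22.160261154174805, 54.860843658447266), 1.0703808069229126)
bearing [-8.80221859  0.66618179] ((-9.14202880859375, 0.4777717590332031), (15.364289283752441, 34.831626892089844), 1.0777920484542847)
```

View pics/w5.png

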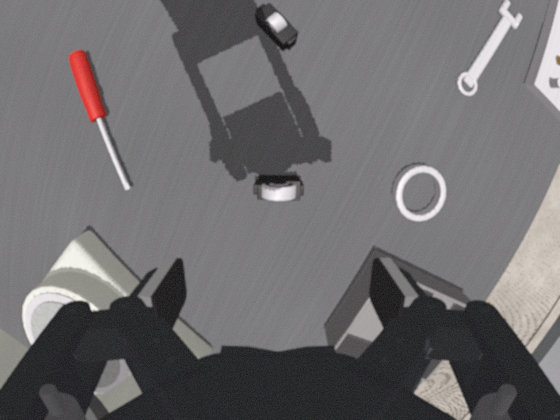

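```bash
python3 - <<'E'
from h import *
T=np.load('pics/T5.npy');d=np.load('pics/w5d.npy')
Q=cloud('wrist',d,np.eye(4))*1000-[2.4,.4,0]
W=Q/1000@T[:3,:3].T+T[:3,3]
for u,v in [(375,250),(350,290),(330,335),(345,350),(90,232),(180,320),(205,340),(394,192),(445,205)]: print(u,v,Q[v,u].round(0),(W[v,u]*1000).round(0))
q=Q.reshape(-1,3);z=W.reshape(-1,3)[:,2]*1000
m=(z>12)&(z<150)&(abs(q[:,1])<75)&(q[:,0]>-80)&(q[:,0]<60)&(q[:,2]>20)
r=q[m]; 
for s in np.unique((r[:,:2]//10).astype(int),axis=0): print(s*10, end=' ')
E
```

```text
375 250 [-100.  131.  247.] [ 713. -351.    1.]
350 290 [-159.  100.  243.] [ 711. -417.    4.]
330 335 [-215.   72.  216.] [ 711. -480.   31.]
345 350 [-232.   93.  201.] [ 736. -486.   46.]
90 232 [ -74. -265.  239.] [ 345. -501.    9.]
180 320 [-215. -146.  246.] [ 514. -576.    1.]
205 340 [-250. -111.  245.] [ 561. -592.    2.]
394 192 [-18. 147. 239.] [ 691. -271.    9.]
445 205 [-37. 229. 247.] [ 773. -252.    1.]
[-30 -30] [-30 -20] [-30  10] [-30  20] [-20 -30] [-20 -20] [-20 -10] [-20   0] [-20  10] [-20  20] [-10 -30] [-10 -20] [-10 -10] [-10   0] [-10  10] [-10  20] [  0 -30] [  0 -20] [  0 -10] [0 0] [ 0 10] [ 0 20]
```

Request:
step_arm:
  steps: [0, 0, -0.019, 5, -8.3, -45, 0, 0, 0, -0.019, 5, -8.3, -90, 0, 0, 0, -0.019, 5, -8.3, -130, 0, 0, 0, -0.019, 5, -8.3, -155, 0, 0, 0, -0.019, 5, -8.3, -155, 0, 0, 0, -0.019, 5, -8.3, -155, 0]

```text
time_s: 9.05
tool_pos: [0.5581, -0.327, 0.0942]
tcp_rot: [0.537, 0.843, 0.001, -0.003]
wrist_force: [-0.1, -0.9, 0.1]
opening: 1.002
```

```bash
cat > sp.py <<'E'
from h import *
import sys
n=sys.argv[1]
o=arm.get_obs();T=pose(o); np.save(f'pics/T{n}.npy',T); print(T[:3,3],o['wrist_force'],o['qvel'].round(3))
im,d=arm.get_image('wrist'); cv2.imwrite(f'pics/w{n}.png',im); np.save(f'pics/w{n}d.npy',d)
b=(2.4,.4); print(arm.get_calibration('wrist')['hand_eye'][:3,3])
Q=cloud('wrist',d,np.eye(4)).reshape(-1,3)*1000-[b[0],b[1],0]
z=(Q/1000@T[:3,:3].T+T[:3,3])[:,2]*1000
m=(abs(Q[:,0])<40)&(abs(Q[:,1])<36)&(z>36)&(z<65); r=Q[m]
zz=z[m]; print(len(r),np.percentile(zz,[50,90,99]))
k=zz<43; print(cv2.minAreaRect(r[k][:,:2].astype(np.float32)))
k=zz>48; rr=r[k][:,:2]; print('bearing',cv2.minAreaRect(rr.astype(np.float32)))
print(T[:3,:2].round(3))
E
python3 sp.py 6
```

```text
[ 0.55806283 -0.32695929  0.09419162] [-0.14604852 -0.85724423  0.13707183] [-0.008 -0.035 -0.035 -0.002 -0.003 -0.002]
[ 0.0707674   0.00046725 -0.14353628]
2940 [48.91889485 59.20566256 60.37959071]
((0.7231740951538086, -1.6000308990478516), (56.05272674560547, 21.981201171875), 89.83634948730469)
bearing ((1.0960988998413086, -1.4567890167236328), (15.695137977600098, 35.17933654785156), 0.671112596988678)
[[-0.422  0.906]
 [ 0.906  0.422]
 [ 0.007 -0.001]]
```

View pics/w6.png

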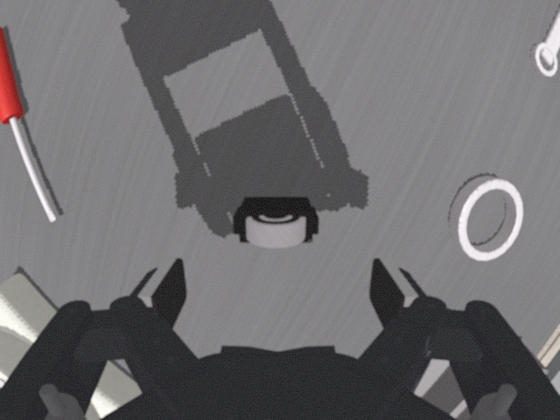

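Request:
step_arm:
  steps: [0, 0, 0, -1.7, 0.1, -30, 0, 0, 0, 0, -1.7, 0.1, -55, 0, 0, 0, 0, -1.7, 0.1, -72, 0, 0, 0, 0, -1.7, 0.1, -78, 0, 0, 0, 0, -1.7, 0.1, -78, 0, 0, 0, 0, -1.7, 0.1, -78, 0]

```text
time_s: 9.7
tool_pos: [0.5579, -0.3284, 0.0187]
tcp_rot: [0.538, 0.843, 0.001, -0.001]
wrist_force: [0.0, -0.0, 0.1]
opening: 1.001
```

```bash
python3 - <<'E'
from h import *
T=pose(); print(T.round(4))
E
```

```text
[[-4.220e-01  9.066e-01 -2.000e-04  5.579e-01]
 [ 9.066e-01  4.220e-01  2.300e-03 -3.284e-01]
 [ 2.200e-03  8.000e-04 -1.000e+00  1.870e-02]
 [ 0.000e+00  0.000e+00  0.000e+00  1.000e+00]]
```

Request:
step_arm:
  steps: [0, 0, 0, -1.5, 1.5, -3, 0, 0, 0, 0, -1.5, 1.5, -3, 0, 0, 0, 0, -1.5, 1.5, -3, 0, 0, 0, 0, -1.5, 1.5, -3, 1, 0, 0, 0, -1.5, 1.5, -3, 1, 0, 0, 0, -1.5, 1.5, -3, 1, 0, 0, 0, -1.5, 1.5, -3, 1, 0, 0, 0, -1.5, 1.5, -3, 1, 0, 0, 0, -1.5, 1.5, -3, 1, 0, 0, 0, -1.5, 1.5, -3, 1, 0, 0, 0, -1.5, 1.5, -3, 1]

```text
time_s: 10.8
tool_pos: [0.5569, -0.3273, 0.0162]
tcp_rot: [0.538, 0.843, 0.001, -0.0]
wrist_force: [-0.0, 0.3, 5.0]
opening: 0.635
```

Request:
step_arm:
  steps: [0, 0, 0, 0, 0, 20, 1, 0, 0, 0, 0, 0, 50, 1, 0, 0, 0, 0, 0, 90, 1, 0, 0, -0.06, -4, 40, 130, 1, 0, 0, -0.12, -7, 80, 154, 1, 0, 0, -0.18, -11, 125, 154, 1, 0, 0, -0.24, -15, 170, 154, 1, 0, 0, -0.31, -19, 215, 154, 1, 0, 0, -0.37, -23, 260, 154, 1, 0, 0, -0.44, -27, 305, 154, 1, 0, 0, -0.5, -31, 350, 154, 1, 0, 0, -0.55, -34, 390, 154, 1, 0, 0, -0.58, -36, 425, 154, 1, 0, 0, -0.58, -37, 440, 154, 1, 0, 0, -0.58, -37, 446, 154, 1, 0, 0, -0.58, -37, 446, 154, 1, 0, 0, -0.58, -37, 446, 154, 1]

```text
time_s: 12.5
tool_pos: [0.5202, 0.1175, 0.17]
tcp_rot: [0.757, 0.654, 0.0, 0.0]
wrist_force: [0.3, -0.8, -0.7]
opening: 0.635
```

```bash
python3 - <<'E'
from h import *
o=arm.get_obs();T=pose(o); np.save('pics/T7.npy',T); print(T.round(4),o['opening'],o['qvel'].round(3))
im,d=arm.get_image('wrist'); cv2.imwrite('pics/w7.png',im); np.save('pics/w7d.npy',d)
im,d=arm.get_image('scene'); crop(im,200,440,140,320,3,'pics/s7.png')
E
```

```text
[[ 1.446e-01  9.895e-01  1.200e-03  5.202e-01]
 [ 9.895e-01 -1.446e-01  1.000e-04  1.175e-01]
 [ 3.000e-04  1.200e-03 -1.000e+00  1.700e-01]
 [ 0.000e+00  0.000e+00  0.000e+00  1.000e+00]] 0.6352616920060392 [-0.013 -0.002 -0.     0.002  0.001  0.002]
```

View pics/w7.png

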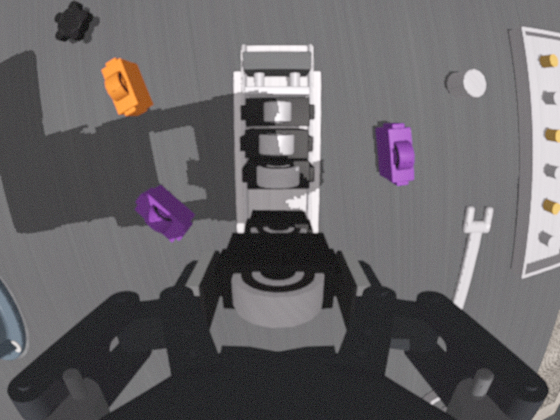

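View pics/s7.png

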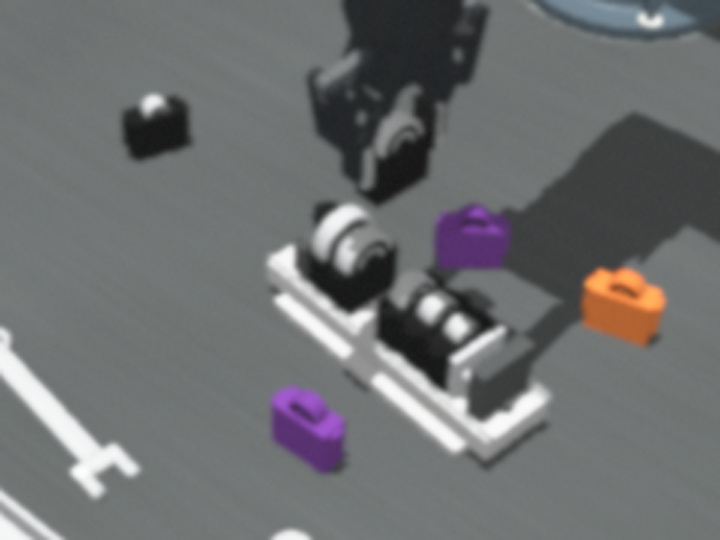

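```bash
python3 - <<'E'
from h import *
T=np.load('pics/T7.npy');d=np.load('pics/w7d.npy')
Q=cloud('wrist',d,np.eye(4)).reshape(-1,3)*1000-[2.31,-.3,0]
print(arm.get_calibration('wrist')['hand_eye'][:3,3])
z=(Q/1000@T[:3,:3].T+T[:3,3])[:,2]*1000
m=(abs(Q[:,1])<7)&(z>25); h=Q[m]; hz=z[m]
print(' '.join(f'{a}:{np.median(hz[k]):.0f}' for a in range(110,-30,-1) for k in [(h[:,0]>=a)&(h[:,0]<a+1)] if k.sum()>2))
# held nest box top
m=(z>188)&(z<200)&(abs(Q[:,1])<32)&(abs(Q[:,0])<25); print('held',cv2.minAreaRect(Q[m][:,:2].astype(np.float32)),np.median(z[m]))
m=(z>204)&(z<220)&(abs(Q[:,1])<32)&(abs(Q[:,0])<25); r=Q[m]; print('bear',r.min(0),r.max(0),z[m].max())
m=(z>31)&(z<39)&(abs(Q[:,1])<42); s=Q[m]
for a in range(-30,110,10):
    r=s[abs(s[:,0]-a)<5]
    if len(r)>20: print('lip',a,np.percentile(r[:,1],[1,99]).round(1),np.percentile(r[:,1],[1,99]).mean().round(2))
for lo,hi in((80,95),(55,70),(30,45),(15,28)):
    m=(Q[:,0]>lo)&(Q[:,0]<hi)&(z>64)&(z<74)&(abs(Q[:,1])<35); r=Q[m]; 
    if len(r): print(lo,np.percentile(r[:,1],[1,99]),np.percentile(r[:,0],[1,99]))
E
```

```text
[ 0.07069624 -0.00069196 -0.14354466]
110:77 109:77 108:77 107:77 106:77 105:59 104:44 103:31 102:31 101:31 100:31 99:31 98:31 97:31 93:69 92:71 91:72 90:72 89:71 88:71 87:70 86:64 84:71 83:71 82:71 81:75 80:80 79:79 78:80 77:80 76:80 75:80 74:80 73:80 72:80 71:80 70:80 69:80 68:80 67:80 66:78 65:72 64:71 63:71 62:71 61:59 60:71 59:71 58:71 57:76 56:83 55:84 54:83 53:83 52:83 51:83 50:83 49:83 48:83 47:83 46:83 45:83 44:83 43:83 42:79 41:71 40:71 39:70 37:63 36:71 35:71 34:75 33:81 32:86 31:87 30:86 29:86 28:86 27:86 26:86 25:86 24:86 23:86 22:86 21:86 20:87 19:87 18:273 17:274 16:274 15:71 14:272 12:270 11:255 10:258 9:254 8:200 7:207 6:212 5:213 4:213 3:213 2:213 1:213 0:213 -1:213 -2:213 -3:213 -4:213 -5:213 -6:213 -7:212 -8:31 -9:31 -10:31 -11:31 -12:31 -13:53 -14:71 -15:71 -16:77 -17:80
held ((0.1536550521850586, 0.050022125244140625), (63.961483001708984, 23.94135284423828), 89.74913024902344) 194.54409438090676
bear [-11.72372542 -31.96440746 -50.03295487] [ 12.74969912  31.98565134 -33.9987161 ] 219.9844057052098
lip -20 [-31.9  29.2] -1.38
lip -10 [-30.5  28.5] -1.0
lip 0 [-31.3  29.4] -0.97
lip 10 [-31.3  29.2] -1.03
lip 30 [-31.7  29.7] -1.0
lip 40 [-31.5  29.6] -0.96
lip 60 [-31.1  29.2] -0.96
lip 80 [-30.4  28.8] -0.79
lip 90 [-30.9  29. ] -0.92
lip 100 [-31.7  29. ] -1.34
80 [-24.26457058  22.03185341] [80.21184496 93.1203103 ]
55 [-27.42535668  24.29620596] [55.54014362 69.89498845]
30 [-26.9633814   25.97896583] [30.44157502 44.95767533]
15 [-27.87351775  27.51871903] [15.16147168 27.80470059]
```

Request:
step_arm:
  steps: [0, 0, 0, -0.3, 1.4, -20, 1, 0, 0, 0, -0.3, 1.4, -40, 1, 0, 0, 0, -0.3, 1.4, -55, 1, 0, 0, 0, -0.3, 1.4, -62, 1, 0, 0, 0, -0.3, 1.4, -62, 1, 0, 0, 0, -0.3, 1.4, -62, 1, 0, 0, 0, -0.3, 1.4, -62, 1]

```text
time_s: 13.3
tool_pos: [0.5207, 0.1185, 0.1089]
tcp_rot: [0.757, 0.654, 0.001, 0.001]
wrist_force: [-0.4, 0.7, -0.6]
opening: 0.64
```

```bash
python3 - <<'E'
from h import *
o=arm.get_obs();T=pose(o); np.save('pics/T8.npy',T); print(T.round(4),o['opening'],o['qvel'].round(3))
im,d=arm.get_image('wrist'); cv2.imwrite('pics/w8.png',im); np.save('pics/w8d.npy',d)
Q=cloud('wrist',d,np.eye(4)).reshape(-1,3)*1000-[2.31,-.75,0]
z=(Q/1000@T[:3,:3].T+T[:3,3])[:,2]*1000
m=(abs(Q[:,1])<7)&(z>25); h=Q[m]; hz=z[m]
print(' '.join(f'{a}:{np.median(hz[k]):.0f}' for a in range(70,-30,-1) for k in [(h[:,0]>=a)&(h[:,0]<a+1)] if k.sum()>2))
m=(z>31)&(z<39)&(abs(Q[:,1])<42); s=Q[m]
for a in range(-30,110,10):
    r=s[abs(s[:,0]-a)<5]
    if len(r)>20: print('lip',a,np.percentile(r[:,1],[1,99]).round(1),np.percentile(r[:,1],[1,99]).mean().round(2))
E
```

```text
[[ 1.458e-01  9.893e-01  3.200e-03  5.207e-01]
 [ 9.893e-01 -1.458e-01  3.000e-04  1.185e-01]
 [ 8.000e-04  3.100e-03 -1.000e+00  1.089e-01]
 [ 0.000e+00  0.000e+00  0.000e+00  1.000e+00]] 0.6402534173186899 [ 0.005 -0.005  0.001 -0.001  0.001  0.002]
70:80 69:80 68:80 67:80 66:80 65:78 64:72 63:71 62:70 60:31 59:69 58:71 57:71 56:77 55:82 54:83 53:83 52:83 51:83 50:83 49:83 48:83 47:83 46:83 45:83 44:83 43:83 42:83 41:82 40:71 39:71 38:71 36:65 35:70 34:71 33:72 32:80 31:86 30:86 29:86 28:86 27:86 26:86 25:86 24:86 23:86 22:86 21:86 20:86 19:86 18:86 17:85 12:209 11:193 10:197 9:193 8:138 7:146 6:151 5:152 4:152 3:152 2:152 1:152 0:152 -1:152 -2:152 -3:152 -4:152 -5:152 -6:152 -7:32 -8:31 -9:31 -10:31 -11:31 -12:31 -13:31
lip -10 [-30.3  29.2] -0.54
lip 0 [-31.1  29. ] -1.05
lip 10 [-31.7  29.4] -1.14
lip 30 [-31.3  29.4] -0.94
lip 60 [-31.6  29.4] -1.1
lip 90 [-31.3  29.2] -1.04
lip 100 [-30.9  29.2] -0.88
```

View pics/w8.png

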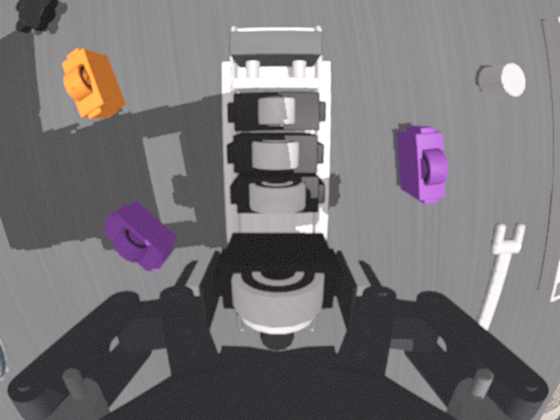

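Request:
step_arm:
  steps: [0, 0, 0, -1, 0.2, -5, 1, 0, 0, 0, -1, 0.2, -12, 1, 0, 0, 0, -1, 0.2, -20, 1, 0, 0, 0, -1, 0.2, -28, 1, 0, 0, 0, -1, 0.2, -36, 1, 0, 0, 0, -1, 0.2, -42, 1, 0, 0, 0, -1, 0.2, -46, 1, 0, 0, 0, -1, 0.2, -46, 1]

```text
time_s: 14.15
tool_pos: [0.5192, 0.1188, 0.0622]
tcp_rot: [0.757, 0.654, 0.001, 0.0]
wrist_force: [0.3, 1.0, -0.8]
opening: 0.636
```

Request:
step_arm:
  steps: [0, 0, 0, 0.4, 0, -4, 1, 0, 0, 0, 0.4, 0, -8, 1, 0, 0, 0, 0.4, 0, -11, 1, 0, 0, 0, 0.4, 0, -14, 1, 0, 0, 0, 0.4, 0, -15.5, 1, 0, 0, 0, 0.4, 0, -16, 1]

```text
time_s: 14.75
tool_pos: [0.5195, 0.1188, 0.0462]
tcp_rot: [0.757, 0.654, 0.001, 0.0]
wrist_force: [0.0, -0.4, 3.8]
opening: 0.637
```

Request:
step_arm:
  steps: [0, 0, 0, 0, 0, -0.4, 1, 0, 0, 0, 0, 0, -0.4, 1, 0, 0, 0, 0, 0, -0.4, 0.6, 0, 0, 0, 0, 0, -0.4, 0.3, 0, 0, 0, 0, 0, -0.4, 0, 0, 0, 0, 0, 0, -0.4, 0, 0, 0, 0, 0, 0, 0, 0, 0, 0, 0, 0, 0, 0, 0, 0, 0, 0, 0, 0, 25, 0, 0, 0, 0, 0, 0, 62, 0, 0, 0, 0, 0, 0, 62, 0, 0, 0, 0, 0, 0, 62, 0]

```text
time_s: 15.95
tool_pos: [0.52, 0.1188, 0.1089]
tcp_rot: [0.757, 0.654, 0.001, 0.001]
wrist_force: [-0.2, -0.1, 0.3]
opening: 0.999
```

```bash
python3 - <<'E'
from h import *
o=arm.get_obs();T=pose(o); np.save('pics/T9.npy',T); print(T.round(4))
im,d=arm.get_image('wrist'); cv2.imwrite('pics/w9.png',im); np.save('pics/w9d.npy',d)
E
python3 rowm.py 9
```

```text
[[ 1.456e-01  9.893e-01  3.600e-03  5.200e-01]
 [ 9.893e-01 -1.456e-01  3.000e-04  1.188e-01]
 [ 9.000e-04  3.500e-03 -1.000e+00  1.089e-01]
 [ 0.000e+00  0.000e+00  0.000e+00  1.000e+00]]
bias [ 2.31 -0.78]
lip 0 [-31.   30.4] -0.31
lip 30 [-31.   30.4] -0.29
lip 60 [-31.   29.8] -0.56
lip 90 [-31.3  30. ] -0.66
lip 105 [-30.4  29.4] -0.52
lip 135 [-29.4  29.3] -0.07
118:75 117:76 116:77 115:77 114:77 113:77 112:77 111:77 110:77 109:77 108:77 107:77 106:77 105:77 104:76 103:66 91:71 90:71 89:71 88:72 87:71 86:71 85:70 83:70 82:71 81:71 80:76 79:80 78:80 77:80 76:80 75:80 74:80 73:80 72:80 71:80 70:80 69:80 68:80 67:80 66:80 65:79 64:74 63:71 62:70 59:67 58:71 57:71 56:75 55:81 54:83 53:83 52:83 51:83 50:83 49:83 48:83 47:83 46:83 45:83 44:83 43:83 42:83 41:83 39:71 38:71 37:70 36:65 35:69 34:71 33:71 32:78 31:85 30:86 29:86 28:86 27:86 26:86 25:86 24:86 23:86 22:86 21:87 20:86 19:86 18:86 11:67 10:68 9:71 8:73 7:80 6:88 5:89 4:89 3:89 2:89 1:89 0:89 -1:89 -2:89 -3:89 -4:89 -5:90 -6:89 -7:89 -15:72 -16:72 -17:79 -18:88 -19:92 -20:92 -21:92 -22:92 -23:92 -24:92 -25:92 -26:93 -27:92 -28:93 -29:92 -30:92 -31:92 -32:91 -39:84 -40:89 -41:95 -42:96 -43:95 -44:96 -45:96 -46:95 -47:96 -48:96 -49:95 -50:95 -51:95
```

View pics/w9.png

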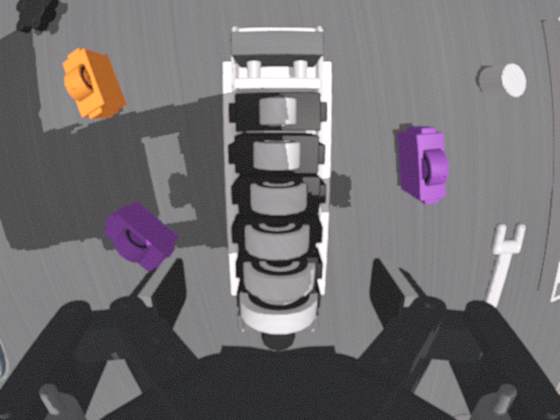

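Request:
step_arm:
  steps: [0, 0, 0, 0, -10, 20, 0.3, 0, 0, 0, -5, -40, 20, 1, 0, 0, 0, -10, -70, 20, 1, 0, 0, 0, -14, -95, 20, 1, 0, 0, 0, -14.5, -97, 20, 1, 0, 0, 0, -14.5, -97, 20, 1, 0, 0, 0, -14.5, -97, 20, 1, 0, 0, 0, -14.5, -97, 20, 1, 0, 0, 0, -14.5, -97, 20, 1]

```text
time_s: 16.9
tool_pos: [0.5046, 0.0226, 0.1279]
tcp_rot: [0.756, 0.654, 0.001, 0.0]
wrist_force: [0.1, -0.5, 0.0]
opening: 0.004
```

```bash
python3 - <<'E'
from h import *
o=arm.get_obs();T=pose(o); np.save('pics/T10.npy',T); print(T[:3,3],o['opening'],o['wrist_force'])
im,d=arm.get_image('wrist'); cv2.imwrite('pics/w10.png',im); np.save('pics/w10d.npy',d)
E
python3 rowm.py 10
```

```text
[0.50460406 0.02262829 0.12788005] 0.00378396391783376 [ 0.07393815 -0.45819257  0.01339867]
bias [ 2.31 -0.78]
lip 0 [-27.7  30.7] 1.49
lip 15 [-28.6  31.5] 1.44
lip 60 [-29.1  32. ] 1.44
lip 90 [-28.8  31.8] 1.47
lip 120 [-29.5  31.8] 1.12
139:82 138:78 137:73 136:71 135:70 134:68 129:85 128:86 127:86 126:87 125:86 124:86 123:86 122:86 121:86 120:86 119:86 118:86 117:86 116:86 115:85 114:78 113:71 112:71 111:66 110:64 108:70 107:71 104:88 103:90 102:89 101:89 100:89 99:89 98:89 97:89 96:89 95:90 94:89 93:89 92:90 91:89 90:88 89:78 88:71 87:71 86:67 83:71 82:71 81:71 79:92 78:92 77:92 76:92 75:92 74:92 73:92 72:92 71:92 70:93 69:92 68:92 67:92 66:92 65:88 64:79 63:71 62:71 61:70 60:71 59:71 58:84 57:94 56:96 55:95 54:96 53:95 52:95 51:95 50:95 49:96 48:95 47:96 46:95 45:95 44:95 42:87 41:87 40:87 39:87 38:87 37:87 36:87 35:87 34:87 33:87 32:87 31:87 30:87 29:87 28:87 27:87 26:87 25:87 24:86 23:87 22:86 17:200 16:199 15:199 14:197 13:176 12:181 11:178 10:154 9:166 8:176 7:167 6:168 5:167 4:168 3:170 2:175 1:171 0:175 -1:171 -2:175 -3:175 -4:167 -5:167 -6:166 -7:166 -8:166 -9:166 -10:166 -11:166 -12:166
```

View pics/w10.png

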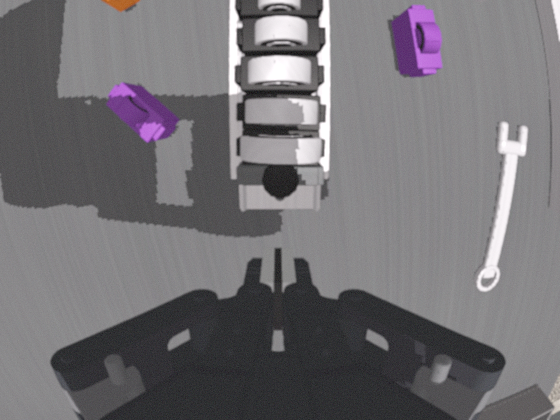

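Request:
step_arm:
  steps: [0, 0, 0, 1.4, -0.2, -30, 1, 0, 0, 0, 1.4, -0.2, -60, 1, 0, 0, 0, 1.4, -0.2, -74, 1, 0, 0, 0, 1.4, -0.2, -74, 1, 0, 0, 0, 1.4, -0.2, -74, 1]

```text
time_s: 17.45
tool_pos: [0.5062, 0.0226, 0.0541]
tcp_rot: [0.756, 0.654, 0.001, 0.0]
wrist_force: [1.3, 0.3, 0.3]
opening: 0.001
```

```bash
python3 - <<'E'
from plant import arm
o=arm.get_obs(); print(o['tool_pos'],o['wrist_force'],o['moment'],o['qvel'].round(3))
E
```

```text
[0.50623538 0.0226225  0.05405709] [1.33030157 0.2891696  0.32743806] [0.0025477  0.01833168 0.00834833] [-0.    -0.024 -0.009 -0.001 -0.002 -0.002]
```

Request:
step_arm:
  steps: [0, 0, 0, 0.4, 3, 0, 1, 0, 0, 0, 0.9, 6, 0, 1, 0, 0, 0, 1.2, 8, 0, 1, 0, 0, 0, 1.3, 9, 0, 1, 0, 0, 0, 1.5, 10, 0, 1, 0, 0, 0, 1.6, 11, 0, 1, 0, 0, 0, 1.8, 12, 0, 1, 0, 0, 0, 1.9, 13, 0, 1, 0, 0, 0, 2.0, 14, 0, 1]

```text
time_s: 18.35
tool_pos: [0.5082, 0.0357, 0.0542]
tcp_rot: [0.756, 0.654, 0.0, 0.001]
wrist_force: [-1.0, -5.9, 0.6]
opening: -0.004
```

Request:
step_arm:
  steps: [0, 0, 0, 0.15, 1, 0, 1, 0, 0, 0, 0.3, 2, 0, 1, 0, 0, 0, 0.4, 3, 0, 1, 0, 0, 0, 0.6, 4, 0, 1, 0, 0, 0, 0.7, 5, 0, 1]

```text
time_s: 18.85
tool_pos: [0.5088, 0.0397, 0.0542]
tcp_rot: [0.756, 0.655, -0.001, 0.001]
wrist_force: [-1.1, -6.3, 1.9]
opening: 0.0
```

Request:
step_arm:
  steps: [0, 0, 0, 0.15, 1, 0, 1, 0, 0, 0, 0.3, 2, 0, 1, 0, 0, 0, 0.4, 3, 0, 1, 0, 0, 0, 0.6, 4, 0, 1]

```text
time_s: 19.25
tool_pos: [0.5092, 0.0425, 0.0542]
tcp_rot: [0.756, 0.655, -0.001, 0.001]
wrist_force: [-1.2, -7.9, 1.3]
opening: -0.003
```

```bash
python3 - <<'E'
from h import *
o=arm.get_obs();T=pose(o); np.save('pics/T11.npy',T); print(T[:3,3],o['opening'],o['wrist_force'])
im,d=arm.get_image('wrist'); cv2.imwrite('pics/w11.png',im); np.save('pics/w11d.npy',d)
print(arm.get_obs()['wrist_force'])
E
python3 rowm.py 11
```

```text
[0.5091669  0.04246452 0.05421862] -0.002742110607722432 [-1.24275018 -7.89090506  1.3491006 ]
[-1.48794829 -6.6932982   1.30130004]
bias [ 2.31 -0.78]
lip -15 [-30.3  29.7] -0.34
lip 0 [-29.5  29.8] 0.18
111:85 110:86 109:86 108:86 107:86 106:86 105:86 104:86 103:87 102:86 101:86 100:87 99:87 98:85 97:79 96:72 95:71 94:71 93:71 90:89 89:89 88:89 87:89 86:89 85:89 84:89 83:89 82:89 81:89 80:89 79:90 78:90 77:90 76:89 75:81 74:72 73:71 72:71 71:71 70:71 69:78 68:89 67:92 66:92 65:92 64:92 63:93 62:92 61:92 60:93 59:93 58:92 57:93 56:93 55:92 54:92 51:71 50:71 49:71 48:71 47:75 46:90 45:95 44:95 43:95 42:96 41:96 40:95 39:96 38:96 37:96 36:96 35:96 34:96 33:96 32:95 29:87 28:87 27:87 26:87 25:87 24:87 23:87 22:87 21:87 20:87 19:87 18:87 17:87 16:124 15:87 14:87 13:88 12:101 11:105 10:90 9:93 8:94 7:102 6:94 5:95 4:95 3:96 2:96 1:101 0:101 -1:97 -2:99 -3:101 -4:97 -5:93 -6:93 -7:93 -8:93 -9:93 -10:93 -11:93
```

View pics/w11.png

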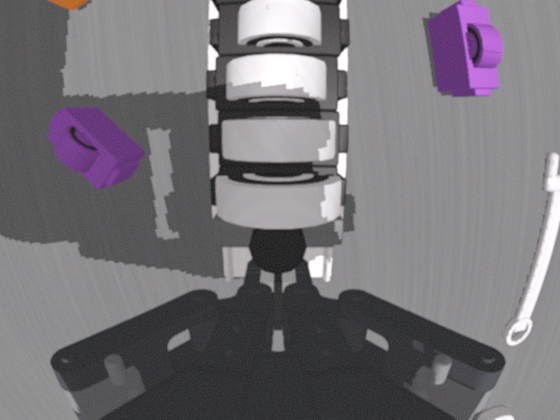

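Request:
step_arm:
  steps: [0, 0, 0, 0.15, 1, 0, 1, 0, 0, 0, 0.3, 2, 0, 1, 0, 0, 0, 0.4, 2.8, 0, 1]

```text
time_s: 19.6
tool_pos: [0.5094, 0.0441, 0.0542]
tcp_rot: [0.755, 0.655, -0.002, 0.002]
wrist_force: [-1.0, -7.4, 1.6]
opening: -0.0
```

Request:
step_arm:
  steps: [0, 0, 0, 0.15, 1.2, 0, 1, 0, 0, 0, 0.3, 2, 0, 1, 0, 0, 0, 0.4, 2.5, 0, 1]

```text
time_s: 19.9
tool_pos: [0.5096, 0.0452, 0.0543]
tcp_rot: [0.755, 0.656, -0.003, 0.002]
wrist_force: [-1.4, -7.2, 1.5]
opening: -0.002
```

Request:
step_arm:
  steps: [0, 0, 0, 0.2, 1.5, 0, 1, 0, 0, 0, 0.3, 2.3, 0, 1, 0, 0, 0, 0.5, 3.1, 0, 1, 0, 0, 0, 0.5, 3.1, 0, 1]

```text
time_s: 20.3
tool_pos: [0.5097, 0.0462, 0.0543]
tcp_rot: [0.755, 0.656, -0.004, 0.003]
wrist_force: [-1.9, -10.8, 1.9]
opening: -0.001
```

```bash
python3 - <<'E'
from h import *
o=arm.get_obs();T=pose(o); np.save('pics/T12.npy',T); print(T[:3,3],o['wrist_force'],o['moment'])
im,d=arm.get_image('top'); crop(im,185,285,185,245,7,'pics/t12.png')
print(arm.get_obs()['wrist_force'],arm.get_obs()['tool_pos'])
im,d=arm.get_image('scene'); crop(im,270,400,195,295,6,'pics/s12.png')
im,d=arm.get_image('wrist'); cv2.imwrite('pics/w12.png',im); np.save('pics/w12d.npy',d)
print(arm.get_obs()['wrist_force'],arm.get_obs()['tool_pos'])
E
python3 rowm.py 12
```

```text
[0.50969153 0.04616791 0.05429218] [ -1.94144528 -10.8307454    1.87818435] [-1.58497406  0.30998094  0.02579089]
[ -2.23957512 -10.25521243   1.76541345] [0.5096808  0.0461894  0.05425695]
[ -1.45420969 -10.09112602   1.86654212] [0.50968938 0.04619274 0.05430736]
bias [ 2.31 -0.78]
lip -30 [-29.6  29.7] 0.05
lip -15 [-30.3  29.3] -0.47
lip 0 [-30.3  29. ] -0.65
111:85 110:86 109:86 108:86 107:86 106:86 105:86 104:87 103:86 102:86 101:86 100:87 99:87 98:86 97:80 96:73 95:71 94:71 93:71 90:89 89:89 88:89 87:89 86:89 85:89 84:89 83:89 82:89 81:89 80:89 79:90 78:90 77:90 76:89 75:81 74:73 73:71 72:71 71:71 70:71 69:72 68:84 67:92 66:92 65:92 64:92 63:92 62:92 61:92 60:93 59:92 58:92 57:92 56:93 55:92 54:92 51:71 50:71 49:71 48:71 47:74 46:88 45:95 44:96 43:95 42:96 41:96 40:96 39:96 38:96 37:96 36:96 35:96 34:96 33:96 32:96 29:87 28:87 27:87 26:87 25:87 24:87 23:87 22:87 21:87 20:87 19:87 18:87 17:87 16:124 15:88 14:87 13:87 12:100 11:105 10:90 9:93 8:103 7:94 6:95 5:94 4:96 3:96 2:96 1:97 0:97 -1:101 -2:101 -3:102 -4:93 -5:93 -6:93 -7:93 -8:93 -9:93 -10:93 -11:93 -12:93
```

View pics/s12.png

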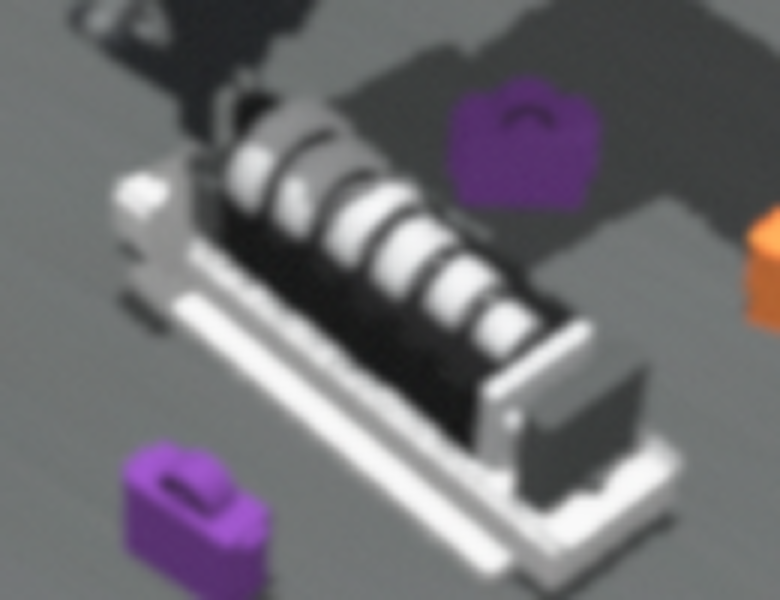

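View pics/t12.png

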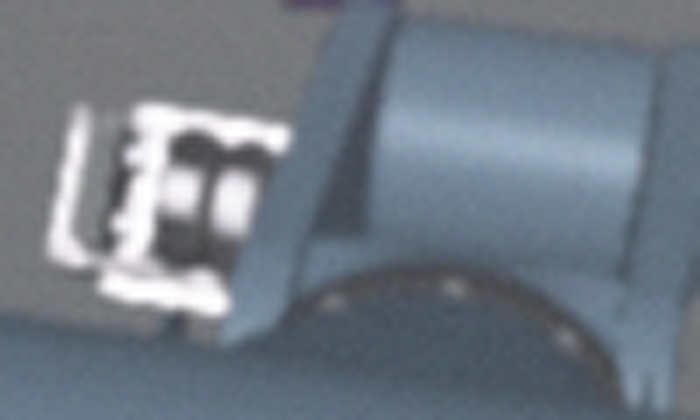

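Request:
step_arm:
  steps: [0, 0, 0, 0.3, 2.2, 0, 1, 0, 0, 0, 0.4, 2.7, 0, 1, 0, 0, 0, 0.4, 2.7, 0, 1]

```text
time_s: 20.75
tool_pos: [0.5097, 0.0463, 0.0543]
tcp_rot: [0.754, 0.657, -0.006, 0.004]
wrist_force: [-2.1, -13.2, 2.0]
opening: 0.002
```

```bash
python3 - <<'E'
from h import *
for i in range(3):
    o=arm.get_obs();print(o['tool_pos'],o['wrist_force'],o['moment'])
    im,d=arm.get_image('scene')
E
```

```text
[0.50973856 0.04633565 0.05434323] [ -2.09977728 -13.19261116   1.99144259] [-1.8004083   0.30461507  0.04148039]
[0.50968326 0.04634866 0.0543427 ] [ -2.41644765 -12.6117671    1.81558913] [-1.84990614  0.32895868  0.01185182]
[0.50971841 0.04635739 0.05432133] [ -1.56632963 -13.95207144   2.31228492] [-1.82300254  0.28390576  0.00212974]
```

Request:
step_arm:
  steps: [0, 0, 0, -0.1, -1, 0, 1, 0, 0, 0, -0.4, -3, 0, 1, 0, 0, 0, -1, -8, 0, 1, 0, 0, 0, -2, -16, 0, 1, 0, 0, 0, -2, -18, 0, 1, 0, 0, 0, -2, -18, 40, 1, 0, 0, 0, -2, -18, 75, 1, 0, 0, 0.01, 4, 20, 90, 1, 0, 0, 0.01, 10, 65, 100, 1, 0, 0, 0.01, 10, 75, 110, 0, 0, 0, 0.01, 10, 75, 110, 0, 0, 0, 0.01, 10, 75, 110, 0, 0, 0, 0.01, 10, 75, 110, 0]

```text
time_s: 22.2
tool_pos: [0.519, 0.1202, 0.1635]
tcp_rot: [0.751, 0.66, -0.007, 0.003]
wrist_force: [0.5, -0.1, 0.2]
opening: 0.682
```

```bash
sed -i 's/-80,140/-80,160/' rowm.py; python3 - <<'E'
from h import *
o=arm.get_obs();T=pose(o); np.save('pics/T13.npy',T); print(T[:3,3],o['wrist_force'])
im,d=arm.get_image('wrist'); cv2.imwrite('pics/w13.png',im); np.save('pics/w13d.npy',d)
crop(im,210,350,40,330,2,'pics/w13c.png')
im,d=arm.get_image('scene'); cv2.imwrite('pics/s13.png',im)
E
python3 rowm.py 13
```

```text
[0.51901241 0.12015557 0.16354769] [ 0.50205957 -0.12106326  0.1631586 ]
bias [ 2.31 -0.78]
lip 15 [-28.6  32.5] 1.93
lip 45 [-28.5  32.7] 2.13
lip 60 [-27.3  33.2] 2.96
lip 90 [-27.   33.8] 3.36
lip 105 [-27.   33.6] 3.32
lip 120 [-27.   34.3] 3.66
lip 135 [-26.1  32.5] 3.17
117:77 116:77 115:77 114:77 113:77 112:77 111:77 110:77 109:77 108:77 107:77 106:77 105:77 104:58 103:71 92:71 91:71 90:72 89:71 88:72 87:71 86:71 85:71 84:71 83:78 82:80 81:80 80:79 79:80 78:79 77:80 76:80 75:80 74:80 73:80 72:81 71:79 70:80 69:80 68:75 67:71 66:71 65:71 64:71 63:71 62:71 61:79 60:83 59:83 58:83 57:83 56:83 55:84 54:83 53:84 52:83 51:84 50:83 49:84 48:83 47:83 46:76 45:71 44:71 43:71 42:71 41:71 40:73 39:81 38:86 37:86 36:86 35:86 34:87 33:86 32:87 31:86 30:86 29:86 28:86 27:86 26:86 25:86 22:72 21:71 20:71 19:71 18:74 17:82 16:88 15:90 14:89 13:90 12:90 11:89 10:90 9:89 8:90 7:90 6:89 5:90 4:89 3:90 -3:71 -4:74 -5:83 -6:92 -7:92 -8:92 -9:93 -10:92 -11:93 -12:93 -13:92 -14:93 -15:92 -16:92 -17:93 -18:93 -19:92 -26:79 -27:87 -28:95 -29:96 -30:96 -31:95 -32:95 -33:96 -34:96 -35:96 -36:95 -37:96 -38:96 -39:96 -40:96 -41:96 -45:87 -46:87 -47:87 -48:87 -49:87 -50:87 -51:87 -52:87 -53:87 -54:87 -55:87 -56:87 -57:87 -58:87 -59:87 -60:87 -61:87 -62:87
```

View pics/w13c.png

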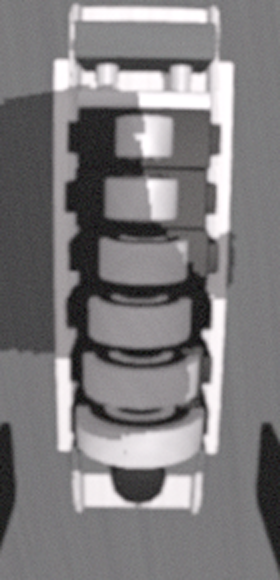

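View pics/s13.png

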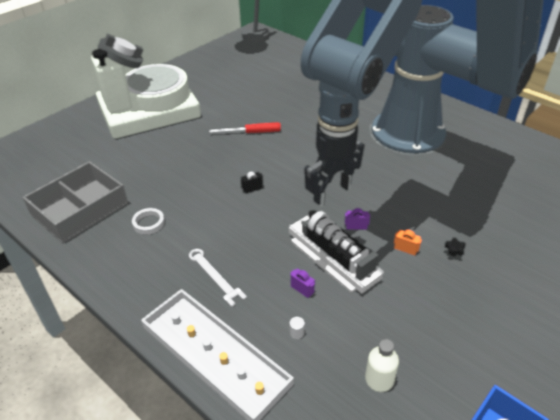

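```bash
python3 - <<'E'
from h import *
for n in (1,2,4,7,9,13):
    T=np.load(f'pics/T{n}.npy');d=np.load(f'pics/w{n}d.npy')
    if n==99: continue
    P=cloud('wrist',d,T)
    a=np.radians(-8.3);X=np.array([np.cos(a),np.sin(a)]);Y=np.array([-np.sin(a),np.cos(a)])
    g=[];f=[]
    x=(P[...,:2]-[.522,.15])@X*1000; s=(P[...,:2]-[.522,.15])@Y*1000; z=P[...,2]*1000
    for u in range(245,320):
        k=(abs(x[:,u])<22)&(s[:,u]>40)&(s[:,u]<110)
        pl=s[:,u][k&(z[:,u]>69)&(z[:,u]<74)&(s[:,u]>52)]; bl=s[:,u][k&(z[:,u]>75.5)&(z[:,u]<79)&(s[:,u]>70)]
        if len(pl)>2 and len(bl)>2: g.append(bl.min()-pl.max())
    print(n,len(g),np.median(g).round(2),np.mean(g).round(2))
E
```

```text
1 45 12.48 9.67
2 74 0.04 0.18
4 67 -0.27 0.02
7 60 0.13 0.49
9 70 -0.1 0.12
13 62 0.18 0.84
```

```bash
python3 - <<'E'
from h import *
for n in (1,2,4,7,9,13):
    T=np.load(f'pics/T{n}.npy');d=np.load(f'pics/w{n}d.npy')
    P=cloud('wrist',d,T)
    a=np.radians(-8.3);X=np.array([np.cos(a),np.sin(a)]);Y=np.array([-np.sin(a),np.cos(a)])
    g=[]
    x=(P[...,:2]-[.522,.15])@X*1000; s=(P[...,:2]-[.522,.15])@Y*1000; z=P[...,2]*1000
    for u in range(245,320):
        k=(abs(x[:,u])<22)&(s[:,u]>40)&(s[:,u]<110)
        b=s[:,u][k&(z[:,u]>75.8)&(z[:,u]<79)&(s[:,u]>72)]
        if len(b)<3: continue
        pl=s[:,u][k&(z[:,u]>69.5)&(z[:,u]<73)&(s[:,u]<b.min()-6)]
        if len(pl)>2: g.append(b.min()-pl.max())
    print(n,len(g),np.round(np.percentile(g,[25,50,75]),2),np.mean(g).round(2))
E
```

```text
1 45 [12.48 12.54 12.6 ] 12.73
2 74 [12.42 12.64 12.92] 12.65
4 67 [12.19 12.44 12.69] 12.46
7 60 [12.01 12.31 12.82] 12.53
9 69 [12.09 12.39 12.71] 12.43
13 62 [11.58 11.67 11.77] 11.72
```

```bash
python3 - <<'E'
from plant import arm
print(arm.get_obs()['qvel'].round(3)); print(arm.hand_in())
E
```

```text
[ 0.006 -0.002 -0.004  0.001  0.002  0.002]
the job is handed in; nothing more can be done
None
```

The 38 mm nest now stands in its place between nest3 and nest4, the row is closed against the sprung end plate, and the job is handed in at about 22 s.

- **Opening the row:** I gripped nest4 and drew it about 25 mm toward the sliding stop. That left roughly 27 mm of gap, with nest3 and nest4 49.5 mm apart.
- **Setting the nest in:** I set the spare down until I felt the floor. Its bearing top measured 89 mm above the bench, which is right for fully down.
- **Closing the row:** I pushed the stop with closed fingers until the wrist read about 13 N, then backed off. About 4 N of that is the stop's own friction, so the row itself saw roughly 9 N.

**Last checks, after letting go:**
- The six nests stand about 22 mm apart, so there are no gaps.
- The plate's distance to its end block fell from about 12.5 mm to 11.7 mm, so it is pressed in about 0.8 mm. This was read from depth images, so it is a rough figure.
- In the scene view the other loose nest and the bystanders look unmoved.
- The arm was clear of everything.

**Disagreements:**
- The wrist camera calibration was off by about 2 mm. I corrected it from the known position of the fingers.
- The final push had single readings up to 14 N at the wrist, just over the 9 to 13 N asked for. The force on nest5, at about 10 N, stayed under its 14 N limit.

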